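# Press home the wagon ends and put the wagons away

### The arm

A 7-joint arm with a two-finger parallel gripper is mounted at the origin on the work surface. World frame = base frame: x ahead of the robot, y to its left, z up, the work surface at z = 0. Lengths are in m, angles in rad, forces in N, time in s.
With the tool pointing down it reaches from about 0.4 to 0.85 m from the base axis. Payload 10.4 kg.
Tool frame: the origin (TCP) lies at the very end of the fingers, on their centre line; the grasp point (between the pads) lies 19 mm behind it; z points along the fingers, y is the line along which they close (so a half turn about z gives the same grasp; the last joint's range is limited). The gripper opens to 87 mm and grips with 3 to 60 N. Pads are 19 mm wide; open, the fingers measure 117 mm over their backs; the gripper's body (75 mm by 190 mm) begins 51 mm behind the grasp point.
Start: joints at [1.316, 0.332, -0.065, 1.46, 0.022, 1.35, -0.088], TCP at [0.144, -0.608, 0.223] pointing down, gripper open.
Joint ranges: [-2.6, 2.6], [-0.5, 2.12], [-1.47, 1.34], [0.16, 2.42], [-1.27, 4.41], [0.06, 2.06], [-2.6, 2.6]. Speed limits (rad/s): [2.22, 2.22, 2.79, 2.79, 3.14, 3.14, 3.14].

### API

Orientations are given as a unit quaternion [x, y, z, w].
In Python, from bench import read_state, cams, workorder gives the robot as it stands.
- The arm moves only by the shell command python3 -m crank 'ROWS' [FORCE]. ROWS is text: rows parted by semicolons, each of 5 numbers parted by spaces: the shift along the tool's x, y, z scaled (see below), then the turn about the tool's z scaled (see below), then the opening, from -1 (shut) to 1 (fully open). In form: dx dy dz yaw jaw; .... A call has 1 to 10 rows; each row shifts and turns the commanded pose from where the row before left it, along the tool's axes as they then stand; what a row does not reach is not made up. The controller multiplies each number of a shift by 200 mm and each number of a turn by 90 degrees. A row lasts 1/10 s, in which the tool goes at most 50 mm and 8.59 degrees, less where a joint would pass 70% of its speed; a pose out of reach is approached as far as the arm can. A call with a number of a shift or a turn outside -1 to 1 is refused whole. A call with a gripper value outside its range is refused whole. The fingers move at their own pace and stop on an object; FORCE is the grip in N (left out, the last holds). Time passes only in rows, so rows that do not move let the fingers close. It gives the time, the measured TCP pose, the force, the opening and the grip force at its end, in the units of the state.
- read_state(): the state, without advancing time (a new reading comes with each control period).
- cams.camera(name): name is "side" or "top"; returns a dict with "img" (384x512x3 uint8, blue, green, red), "K" (3x3 intrinsics, pixels), "xyz" and "attitude" of the camera in the world. Camera axes: x right, y down, z forward; pixel columns grow to the right and rows downward; lengths in m; the calibration is good to about 2 mm. A picture is of the moment at which its call begins. There is no depth.
- workorder.close_job(): hands the job in; it is judged then, once.
The state is a dict: "time": time; "joint_positions": joint angles; "joint_vel": joint speeds; "joint_torque": joint torques, N m; "ee_pos": TCP position; "eef_rot": TCP orientation; "ft_force": force on the tool from outside, world axes, zero at the start; "torque": the same for the moment, N m; "width": finger opening in m; "grip_force": force on a finger pad.
Only numpy, scipy, OpenCV 4.12 (cv2) and the standard library are available. Lean on these libraries where they do the work, as an engineer would, in place of code of your own. Each camera call takes 0.05 s, during which the arm holds its last target. There are 200 camera calls.

### The job

Pull the drawer out to its stop first. Then take each wagon from the card, press one end against the steel bracket until the black end plate is fully home, turn the wagon round and press the other end home in the same way, and stand the finished wagons upright on the drawer floor. Do not push or pinch the end plates with the fingers and leave the bottles and the square alone; when all the wagons are in, shut the drawer fully.

Things in the scene. Friction and masses are not known exactly. Their poses are not given: they have to be found in the camera images.
- wagon_a: Model wagon body, ochre yellow, white hollow inside, open top: 112 mm long (its x), 46 wide (its y), 40 high, walls 4, about 180 g. Origin: centre of its underside. A black end plate (44 wide, 36 high from 2 above the underside, 6 thick) sits on pins 6 to 9 mm off each end; home, it touches the wagon (124 mm overall with both home). Best held across its width at mid length. May be absent.
- wagon_b: Model wagon body, oxide red, white hollow inside, open top: 112 mm long (its x), 46 wide (its y), 40 high, walls 4, about 180 g. Origin: centre of its underside. A black end plate (44 wide, 36 high from 2 above the underside, 6 thick) sits on pins 6 to 9 mm off each end; home, it touches the wagon (124 mm overall with both home). Best held across its width at mid length. May be absent.
- wagon_c: Model wagon body, blue-grey, white hollow inside, open top: 112 mm long (its x), 46 wide (its y), 40 high, walls 4, about 180 g. Origin: centre of its underside. A black end plate (44 wide, 36 high from 2 above the underside, 6 thick) sits on pins 6 to 9 mm off each end; home, it touches the wagon (124 mm overall with both home). Best held across its width at mid length. May be absent.
- wagon_a_end0 (a joint): How far the plate at the +x end of wagon_a has been pushed on along its pins: 0 (9 mm off the body) to 0.009 m (home). A tight fit: it takes about 10 N and stays where it is left.
- wagon_a_end1 (a joint): How far the plate at the -x end of wagon_a has been pushed on along its pins: 0 (9 mm off the body) to 0.009 m (home). A tight fit: it takes about 10 N and stays where it is left.
- wagon_b_end0 (a joint): How far the plate at the +x end of wagon_b has been pushed on along its pins: 0 (9 mm off the body) to 0.009 m (home). A tight fit: it takes about 10 N and stays where it is left.
- wagon_b_end1 (a joint): How far the plate at the -x end of wagon_b has been pushed on along its pins: 0 (9 mm off the body) to 0.009 m (home). A tight fit: it takes about 10 N and stays where it is left.
- wagon_c_end0 (a joint): How far the plate at the +x end of wagon_c has been pushed on along its pins: 0 (9 mm off the body) to 0.009 m (home). A tight fit: it takes about 10 N and stays where it is left.
- wagon_c_end1 (a joint): How far the plate at the -x end of wagon_c has been pushed on along its pins: 0 (9 mm off the body) to 0.009 m (home). A tight fit: it takes about 10 N and stays where it is left.
- bracket: Bent steel angle bracket screwed to the bench, the press stop: upright plate 120 mm wide, 50 high, 6 thick; its foot (66 deep, 6 thick) runs back behind it. Origin: on the bench under the middle of its flat front face; its x axis points into that face (the direction to press in), y along the face.
- stop_face (a point): Middle of the bracket's front face, 25 mm above the bench; axes as the bracket's.
- unit_drawer0 (a joint): The drawer: 0 shut, 0.16 m at its stop fully out. It runs along the -x axis of the drawer unit, slides with 1 to 2 N and stays where it is left; it may start a little ajar.
- unit_drawer0_handle (a point): Middle of the drawer's steel bar handle: 11 mm diameter, 120 mm long along y, 35 mm in front of the drawer front (in its -x), 57 mm above the bench. Top of the drawer front 82 mm, of the unit 95 mm above the bench. Moves with the drawer; axes as the unit's (the drawer opens to -x).
- drawer_floor (a point): Centre of the drawer's inner floor (188 mm along x, 318 along y inside, walls 51 above the floor), 22 mm above the bench; moves with the drawer, axes as the unit's. Fully out, the floor from x = -94 to x = +60 mm lies clear of the unit; the unit leaves 61 mm of height above the floor.
- unit: Low white drawer unit with a grey drawer front, fixed on the bench: 233 mm deep (x), 360 mm wide (y), 95 mm high. Origin: centre of its underside; its front looks to its -x. Paint bottles stand on its top, at the back.
- card: Cardboard sheet lying on the bench, fixed, 300 x 170 x 4 mm; the wagons start on it side by side, lengthwise across it. Origin: centre of its underside.
- paint_pot: Brown paint bottle, 32 mm across, 75 mm high. Leave it alone. Origin: centre of its underside.
- glue_pot: Blue glue bottle, 36 mm across, 80 mm high. Leave it alone. Origin: centre of its underside.
- try_square: Small square: aluminium stock 100 x 30 x 18 mm with a steel blade 150 mm long, lying flat. Leave it alone. Origin: centre of the stock's underside.
Things that resemble listed ones, but are neither listed nor needed, are in the scene too. Leave any pink or purple look-alike of the wagon_c alone.

How it is judged:
By the outcome, as a careful person would: the job done as asked, in the order asked, and still so for the second after the job is handed in, with the robot touching nothing.
Of wagon_a, wagon_b, wagon_c only 2 to 3 are there at a start; the rules pass over those that are not, and their reading is None.
At some moment in a run one of wagon_a, wagon_b, wagon_c may be knocked a few centimetres aside while the robot is not near it.
Once in a run the grip may slacken for a moment while it holds something.
It also fails if it takes over 210 s, if anything falls off the work surface, if the arm or the gripper's body presses on something with over 40 N, if the wrist force passes 120 N, or if a joint passes its speed limit or range.

## Working session

There is one attempt and no reset: what is moved stays moved. The work goes in short steps, Python scripts to look and compute and a shell command to move; the robot and the scene stay as the last step left them, time stands still between calls to the robot, and variables do not carry over. Pictures are saved under pics/ and viewed, at most 14 in all, crops included, and the job is handed in when it is done.

```bash
ls; mkdir -p pics
python3 - <<'E'
from bench import read_state,cams
import cv2
s=read_state();print({k:s[k] for k in('time','ee_pos','eef_rot','width','ft_force')})
for n in('top','side'):
    c=cams.camera(n);cv2.imwrite(f'pics/{n}0.png',c['img']);print(n,c['K'],c['xyz'],c['attitude'])
E
```

```text
pics
{'time': 0.0, 'ee_pos': array([ 0.14348822, -0.60790607,  0.22175636]), 'eef_rot': array([ 9.93290138e-01,  1.15646813e-01, -9.99726553e-05, -7.11951653e-04]), 'width': 0.08723144584076314, 'ft_force': array([ 0.28145422,  0.31768718, -0.11022501])}
top [[377.65899556   0.         253.42218617]
 [  0.         377.65899556 197.83730833]
 [  0.           0.           1.        ]] [ 0.39008816 -0.10625134  1.13220158] [-0.69568305  0.71641327 -0.02908807  0.04394328]
side [[371.90328209   0.         251.81124845]
 [  0.         371.90328209 197.50349548]
 [  0.           0.           1.        ]] [ 0.31135774 -0.93687381  0.62416562] [ 0.87019427 -0.09655257  0.05069204 -0.48048917]
```

View pics/top0.png

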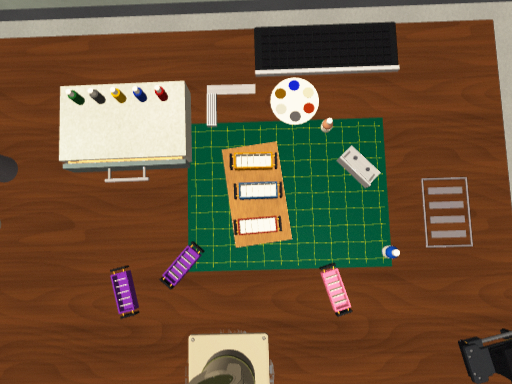

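View pics/side0.png

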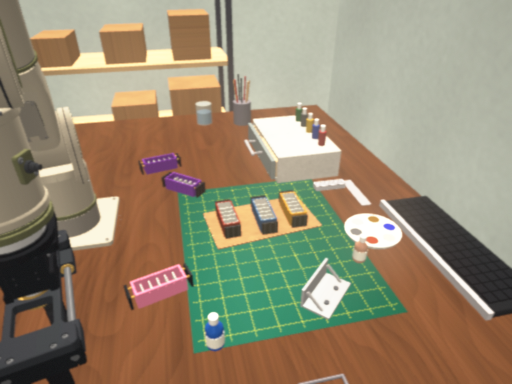

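```bash
cat > h.py <<'E'
import numpy as np,cv2
from scipy.spatial.transform import Rotation as R
from bench import read_state,cams
def snap(n,f=None):
    c=cams.camera(n)
    if f: cv2.imwrite(f'pics/{f}.png',c['img'])
    return c
def ray(c,p):
    p=np.atleast_2d(np.array(p,float))
    d=np.c_[(p[:,0]-c['K'][0,2])/c['K'][0,0],(p[:,1]-c['K'][1,2])/c['K'][1,1],np.ones(len(p))]
    return R.from_quat(c['attitude']).apply(d)
def plane(c,p,z):
    d=ray(c,p);o=np.array(c['xyz']);return o+d*((z-o[2])/d[:,2])[:,None]
def proj(c,X):
    q=R.from_quat(c['attitude']).inv().apply(np.atleast_2d(X)-c['xyz']);return q[:,:2]/q[:,2:]*c['K'][0,0]+c['K'][:2,2]
E
python3 - <<'E'
from h import *
a=cv2.imread('pics/top0.png');b=cv2.imread('pics/side0.png')
t=cv2.resize(a[135:255,215:395],None,fx=4,fy=4,interpolation=cv2.INTER_CUBIC)
u=cv2.resize(a[75:190,50:200],None,fx=4,fy=4,interpolation=cv2.INTER_CUBIC)
s=cv2.resize(b[250:330,290:370],None,fx=5,fy=5,interpolation=cv2.INTER_CUBIC)
cv2.imwrite('pics/c1.png',t);cv2.imwrite('pics/c2.png',u)
cv2.imwrite('pics/c3.png',s)
c=snap('top');d=snap('side')
print(plane(c,[[358,167],[253,161],[258,190],[258,225],[229,370],[127,175],[188,160],[60,165]],.04).round(3))
E
```

```text
[[ 0.585 -0.392  0.04 ]
 [ 0.612 -0.087  0.04 ]
 [ 0.526 -0.099  0.04 ]
 [ 0.425 -0.096  0.04 ]
 [ 0.025 -0.003  0.04 ]
 [ 0.583  0.286  0.04 ]
 [ 0.622  0.105  0.04 ]
 [ 0.619  0.487  0.04 ]]
```

View pics/c1.png

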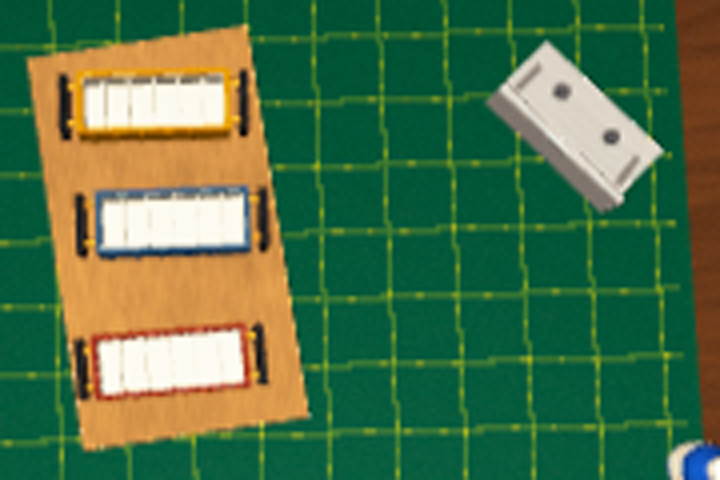

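View pics/c2.png

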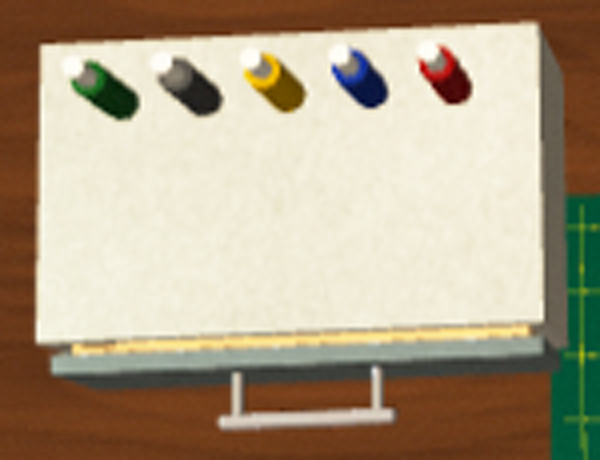

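View pics/c3.png

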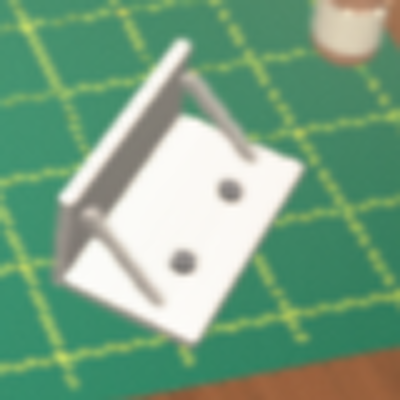

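```bash
cat >> h.py <<'E'
from itertools import combinations
RNG={'a':((12,130,90),(32,255,255)),'b':((0,120,60),(9,255,220)),'c':((98,80,50),(118,255,255))}
def wagons(c,z=.044,exp=None):
    """white hollow opening (104x38 at rim height z) -> centre, yaw of long axis; colour of rim -> name"""
    hsv=cv2.cvtColor(c['img'],cv2.COLOR_BGR2HSV)
    w=cv2.inRange(hsv,(0,0,150),(180,70,255)); out={}
    cs,_=cv2.findContours(w,cv2.RETR_EXTERNAL,cv2.CHAIN_APPROX_NONE)
    for k in cs:
        if not 60<cv2.contourArea(k)<900: continue
        m=np.zeros(w.shape,np.uint8);cv2.drawContours(m,[k],-1,255,-1)
        ring=cv2.dilate(m,np.ones((5,5)))&~m
        for n,(lo,hi) in RNG.items():
            f=(cv2.inRange(hsv,lo,hi)&ring).sum()/ring.sum()
            if f<.35: continue
            P=plane(c,k[:,0,:],z)[:,:2]
            r=cv2.minAreaRect((P*1000).astype(np.float32));b=cv2.boxPoints(r)
            e=max([b[1]-b[0],b[2]-b[1]],key=np.linalg.norm)
            yaw=np.degrees(np.arctan2(e[1],e[0]))%180
            out[n]=(np.round(np.array(r[0])/1000,4),round(yaw,1),np.round(sorted(r[1]),0),round(f,2))
    return out
E
python3 - <<'E'
from h import *
c=snap('top')
for k,v in wagons(c).items():print(k,v)
T=lambda p,ox,oy:np.array(p,float)/4-.375+[ox,oy]
def rep(n,P,z):
    X=plane(c,P,z)[:,:2];print(n,X.round(4).tolist(),'sides',[round(float(np.linalg.norm(X[i]-X[i-1])),4) for i in range(len(X))],'ang',[round(float(np.degrees(np.arctan2(*(X[i]-X[i-1])[::-1]))),1) for i in range(len(X))],'mean',X.mean(0).round(4))
rep('foot back',T([(548,40),(664,153)],215,135),.006)
rep('front bottom',T([(487,101),(605,212)],215,135),0)
rep('roof',T([(42,44),(540,24),(545,322),(36,343)],50,75),.095)
rep('handle',T([(219,423),(394,414)],50,75),.057)
rep('drawer front top',T([(52,358),(545,336)],50,75),.082)
rep('card',T([(28,58),(247,26),(310,415),(86,450)],215,135),.004)
E
```

```text
b (array([ 0.4248, -0.0937]), np.float32(93.1), array([ 38., 102.]), np.float64(0.5))
c (array([ 0.5258, -0.0974]), np.float32(88.2), array([ 41., 102.]), np.float64(0.36))
a (array([ 0.7854, -0.0249]), np.float32(89.1), array([125., 141.]), np.float64(0.4))
foot back [[0.6599, -0.3858], [0.5708, -0.4674]] sides [0.1209, 0.1209] ang [42.5, -137.5] mean [ 0.6153 -0.4266]
front bottom [[0.6158, -0.3387], [0.5284, -0.4226]] sides [0.1211, 0.1211] ang [43.8, -136.2] mean [ 0.5721 -0.3807]
roof [[0.8402, 0.4622], [0.8415, 0.1016], [0.6242, 0.1001], [0.6211, 0.461]] sides [0.2191, 0.3605, 0.2173, 0.3608] ang [0.3, -89.8, -179.6, 90.5] mean [0.7317 0.2812]
handle [[0.5661, 0.3459], [0.5686, 0.2181]] sides [0.1278, 0.1278] ang [91.1, -88.9] mean [0.5673 0.282 ]
drawer front top [[0.6127, 0.4562], [0.617, 0.1028]] sides [0.3534, 0.3534] ang [90.7, -89.3] mean [0.6149 0.2795]
card [[0.6597, 0.0086], [0.679, -0.159], [0.3832, -0.1955], [0.362, -0.0287]] sides [0.3, 0.1687, 0.298, 0.1681] ang [7.1, -83.5, -173.0, 97.2] mean [ 0.521  -0.0936]
```

```bash
sed -i 's/            out\[n\]=/            if not(30<min(r[1])<48 and 92<max(r[1])<112): continue\n            out[n]=/' h.py
cat > go.py <<'E'
import sys
from h import *
s=read_state();r=R.from_quat(s['eef_rot']);M=r.as_matrix();hd=np.degrees(np.arctan2(M[1,0],M[0,0]))
print('t',round(s['time'],1),'pos',s['ee_pos'].round(4),'hd',round(hd,2),'tilt',round(np.degrees(np.arccos(-M[2,2])),2),'w',round(s['width'],4),'F',s['ft_force'].round(1),'g',round(float(s['grip_force']),1),'j7',round(s['joint_positions'][6],2))
a=sys.argv[1:]
for i in range(0,len(a)-3,4):   # waypoints x y z heading; '.'=keep
    cur=np.r_[s['ee_pos'],hd] if i==0 else t
    t=np.array([cur[k] if a[i+k]=='.' else float(a[i+k]) for k in range(4)])
    h=np.radians(cur[3]);d=t[:3]-cur[:3]
    u=np.array([d[0]*np.cos(h)+d[1]*np.sin(h),d[0]*np.sin(h)-d[1]*np.cos(h),-d[2]])/.2
    y=-((t[3]-cur[3]+180)%360-180)/90
    print('total units',u.round(4),'rows>=',int(np.ceil(np.linalg.norm(u)/.25)),'yaw',round(y,4),'rows>=',int(np.ceil(abs(y)/.0954)))
E
python3 go.py .5 -.3 .22 . .567 .282 .22 90 . . .038 .
python3 - <<'E'
from h import *
for k,v in wagons(snap('top')).items():print(k,v)
E
```

```text
t 0.2 pos [ 0.1435 -0.6081  0.2222] hd 13.28 tilt 0.04 w 0.0872 F [-0.1  0.6  0.1] g 0.0 j7 -0.09
total units [ 2.0886 -1.0899  0.0109] rows>= 10 yaw -0.0 rows>= 0
total units [ 0.9946 -2.7552 -0.    ] rows>= 12 yaw -0.8524 rows>= 9
total units [0.   0.   0.91] rows>= 4 yaw -0.0 rows>= 0
b (array([ 0.4248, -0.0937]), np.float32(93.1), array([ 38., 102.]), np.float64(0.5))
c (array([ 0.5258, -0.0974]), np.float32(88.2), array([ 41., 102.]), np.float64(0.37))
a (array([ 0.6149, -0.0869]), np.float32(90.2), array([ 34., 101.]), np.float64(0.68))
```

```bash
python3 -m crank '0.2 -0.1 0 0 -0.4;0.2 -0.11 0 0 -0.4;0.2 -0.11 0 0 -0.4;0.21 -0.11 0 0 -0.4;0.21 -0.11 0 0 -0.4;0.21 -0.11 0 0 -0.4;0.21 -0.11 0 0 -0.4;0.21 -0.11 0 0 -0.4;0.22 -0.11 0 0 -0.4;0.22 -0.11 0 0 -0.4' 20
python3 -m crank '0.07 -0.22 0 0 -0.4;0.08 -0.23 0 0 -0.4;0.08 -0.23 0 0 -0.4;0.08 -0.23 0 0 -0.4;0.08 -0.23 0 0 -0.4;0.08 -0.23 0 0 -0.4;0.08 -0.23 0 0 -0.4;0.08 -0.23 0 0 -0.4;0.09 -0.23 0 0 -0.4;0.09 -0.23 0 0 -0.4'
python3 -m crank '0.09 -0.23 0 0 -0.4;0.09 -0.23 0 0 -0.4;0 0 0 -0.095 -0.4;0 0 0 -0.095 -0.4;0 0 0 -0.095 -0.4;0 0 0 -0.095 -0.4;0 0 0 -0.095 -0.4;0 0 0 -0.095 -0.4;0 0 0 -0.095 -0.4;0 0 0 -0.095 -0.4'
python3 -m crank '0 0 0 -0.0924 -0.4;0 0 0 0 -0.4;0 0 0 0 -0.4'
python3 go.py .567 .282 . 90.7 . . .045 .
```

```text
time: 1.3
ee_pos: [0.5015, -0.2988, 0.2228]
eef_rot: [0.993, 0.115, 0.0, 0.0]
ft_force: [0.2, -0.9, 0.7]
width: 0.0268
grip_force: 0.0
time: 2.3
ee_pos: [0.5529, 0.1846, 0.2228]
eef_rot: [0.993, 0.115, 0.0, 0.0]
ft_force: [0.9, -0.6, -0.1]
width: 0.0265
grip_force: 0.0
time: 3.3
ee_pos: [0.5668, 0.2805, 0.2224]
eef_rot: [0.755, 0.656, -0.0, 0.0]
ft_force: [-0.4, 0.0, 0.4]
width: 0.026
grip_force: 0.0
time: 3.6
ee_pos: [0.5667, 0.2806, 0.2224]
eef_rot: [0.709, 0.705, -0.0, -0.0]
ft_force: [0.1, 0.5, 0.7]
width: 0.0264
grip_force: 0.0
t 3.6 pos [0.5667 0.2806 0.2224] hd 89.74 tilt 0.01 w 0.0264 F [0.1 0.5 0.7] g 0.0 j7 -0.8
total units [ 0.0072  0.0013 -0.    ] rows>= 1 yaw -0.0107 rows>= 1
total units [0.    0.    0.887] rows>= 4 yaw -0.0 rows>= 0
```

```bash
python3 -m crank '0 0 0.2 -0.01 -0.4;0 0 0.2 0 -0.4;0 0 0.15 0 -0.4;0 0 0.1 0 -0.4;0 0 0.1 0 -0.4;0 0 0.06 0 -0.4;0 0 0.06 0 -0.4;0 0 0.03 0 -0.4;0 0 0 0 -0.4'
python3 -m crank '0 0 0 0 -1;0 0 0 0 -1;0 0 0 0 -1;0 0 0 0 -1;0 0 0 0 -1'
python3 go.py .44 . . .
```

```text
time: 4.5
ee_pos: [0.5665, 0.2805, 0.0421]
eef_rot: [0.702, 0.712, -0.0, -0.0]
ft_force: [-0.1, -0.4, 0.7]
width: 0.0265
grip_force: 0.0
time: 5.0
ee_pos: [0.5671, 0.2808, 0.0432]
eef_rot: [0.702, 0.713, 0.0, 0.0]
ft_force: [0.2, -0.2, 4.2]
width: 0.0104
grip_force: 20.0
t 5.0 pos [0.5671 0.2808 0.0432] hd 90.88 tilt 0.06 w 0.0104 F [ 0.2 -0.2  4.2] g 20.0 j7 -0.87
total units [ 0.0098 -0.6355 -0.    ] rows>= 3 yaw -0.0 rows>= 0
```

Handle gripped (10.4 mm). Pulling (tool y = world +x).

```bash
python3 -m crank '0 -0.05 0 0 -1;0 -0.08 0 0 -1;0 -0.08 0 0 -1;0 -0.08 0 0 -1;0 -0.08 0 0 -1;0 -0.08 0 0 -1;0 -0.08 0 0 -1;0 -0.08 0 0 -1;0 -0.05 0 0 -1'
python3 -m crank '0 -0.03 0 0 -1;0 -0.02 0 0 -1;0 -0.02 0 0 -1;0 -0.015 0 0 -1;0 -0.01 0 0 -1'
```

```text
time: 5.9
ee_pos: [0.4336, 0.2795, 0.0431]
eef_rot: [0.701, 0.713, 0.001, 0.0]
ft_force: [2.2, 4.8, 3.4]
width: 0.0102
grip_force: 20.0
time: 6.4
ee_pos: [0.4158, 0.2794, 0.0431]
eef_rot: [0.701, 0.713, 0.001, -0.0]
ft_force: [1.0, 4.7, 6.5]
width: 0.0101
grip_force: 20.0
```

```bash
python3 -m crank '0 -0.01 0 0 -1;0 -0.01 0 0 -1;0 -0.01 0 0 -1;0 0 0 0 -1'
python3 -m crank '0 -0.01 0 0 -1;0 -0.01 0 0 -1;0 0 0 0 -1'
```

```text
time: 6.8
ee_pos: [0.4134, 0.2793, 0.0432]
eef_rot: [0.702, 0.712, 0.004, 0.001]
ft_force: [16.4, 9.4, -10.6]
width: 0.0099
grip_force: 20.0
time: 7.1
ee_pos: [0.4133, 0.279, 0.0437]
eef_rot: [0.703, 0.711, 0.007, 0.002]
ft_force: [34.4, 11.7, -23.5]
width: 0.0098
grip_force: 20.0
```

```bash
python3 -m crank '0 0.015 0 0 -1;0 0.01 0 0 -1;0 0 0 0 -0.4;0 0 0 0 -0.4;0 0 0 0 -0.4;0 0 -0.05 0 -0.4;0 0 -0.1 0 -0.4;0 0 -0.2 0 -0.4;0 0 -0.25 0 0;0 0 -0.25 0 0'
python3 go.py .5258 -.0974 .2 88.2
python3 - <<'E'
from h import *
c=snap('top','top1')
for k,v in wagons(c).items():print(k,v)
E
```

```text
time: 8.1
ee_pos: [0.4096, 0.2781, 0.2144]
eef_rot: [0.701, 0.713, -0.001, -0.0]
ft_force: [1.7, -0.9, 0.1]
width: 0.0354
grip_force: 0.0
t 8.1 pos [0.4096 0.2781 0.2144] hd 90.96 tilt 0.08 w 0.0354 F [ 1.7 -0.9  0.1] g 0.0 j7 -0.79
total units [-1.8872  0.5494  0.0722] rows>= 8 yaw 0.0307 rows>= 1
b (array([ 0.425 , -0.0935]), np.float32(93.1), array([ 37., 102.]), np.float64(0.51))
c (array([ 0.5266, -0.0975]), np.float32(90.2), array([ 39., 103.]), np.float64(0.39))
a (array([ 0.6162, -0.0868]), np.float32(88.1), array([ 33., 100.]), np.float64(0.64))
```

View pics/top1.png

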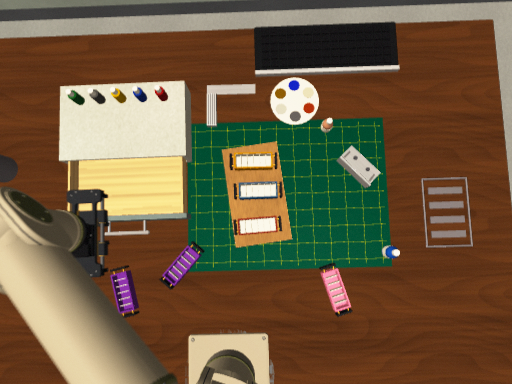

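```bash
python3 go.py .615 -.0868 .2144 89.5 . . .012 .
python3 -m crank '-0.18 0.1 0 0 0.45;-0.18 0.1 0 0 0.45;-0.18 0.1 0 0 0.45;-0.18 0.1 0 0 0.45;-0.18 0.1 0 0 0.45;-0.18 0.1 0 0 0.45;-0.18 0.1 0 0 0.45;-0.18 0.1 0 0 0.45;-0.18 0.1 0 0 0.45;-0.18 0.1 0 0.016 0.45' 50
python3 go.py .615 -.0868 .1 89.5 . . .012 .
```

```text
t 8.2 pos [0.412  0.281  0.2222] hd 91.02 tilt 0.46 w 0.0382 F [2.4 3.3 6.6] g 0.0 j7 -0.79
total units [-1.8565  0.9824  0.0391] rows>= 9 yaw 0.0168 rows>= 1
total units [0.    0.    1.012] rows>= 5 yaw -0.0 rows>= 0
time: 9.15
ee_pos: [0.6166, -0.0801, 0.2129]
eef_rot: [0.71, 0.704, -0.0, -0.0]
ft_force: [0.0, 1.0, 0.5]
width: 0.0633
grip_force: 0.0
t 9.2 pos [ 0.6166 -0.0801  0.2129] hd 89.46 tilt 0.02 w 0.0633 F [0.  1.  0.5] g 0.0 j7 -0.18
total units [-0.0335 -0.0075  0.5646] rows>= 3 yaw -0.0005 rows>= 1
total units [0.   0.   0.44] rows>= 2 yaw -0.0 rows>= 0
```

```bash
python3 -m crank '-0.034 -0.008 0.2 0 0.45;0 0 0.2 0 0.45;0 0 0.18 0 0.45;0 0 0.16 0 0.45;0 0 0.12 0 0.45;0 0 0.08 0 0.45;0 0 0.06 0 0.45;0 0 0 0 0.45'
python3 go.py .615 -.0868 .012 89.5
```

```text
time: 9.95
ee_pos: [0.614, -0.0854, 0.0117]
eef_rot: [0.71, 0.704, -0.0, -0.001]
ft_force: [-0.7, -0.4, -0.4]
width: 0.0632
grip_force: 0.0
t 9.9 pos [ 0.614  -0.0854  0.0117] hd 89.46 tilt 0.09 w 0.0632 F [-0.7 -0.4 -0.4] g 0.0 j7 -0.27
total units [-0.0071  0.0049 -0.0017] rows>= 1 yaw -0.0005 rows>= 1
```

```bash
python3 -m crank '0 0 0 0 -1;0 0 0 0 -1;0 0 0 0 -1;0 0 0 0 -1;0 0 0 0 -1;0 0 -0.1 0 -1;0 0 -0.15 0 -1;0 0 -0.15 0 -1;0 0 0 0 -1' 50
python3 go.py .507 -.311 .085 133.2
python3 - <<'E'
from h import *
c=snap('top');d=snap('side')
cv2.imwrite('pics/p2.png',np.hstack([cv2.resize(c['img'][110:260,190:400],(420,300)),cv2.resize(d['img'][150:300,170:380],(380,300))]))
for k,v in wagons(c).items():print(k,v)
E
```

```text
time: 10.85
ee_pos: [0.6168, -0.0852, 0.0967]
eef_rot: [0.71, 0.704, 0.002, 0.002]
ft_force: [0.4, 0.9, -1.0]
width: 0.0458
grip_force: 50.0
t 10.8 pos [ 0.6168 -0.0852  0.0967] hd 89.46 tilt 0.33 w 0.0458 F [ 0.4  0.9 -1. ] g 50.0 j7 -0.23
total units [-1.1341 -0.5383  0.0583] rows>= 6 yaw -0.486 rows>= 6
```

View pics/p2.png

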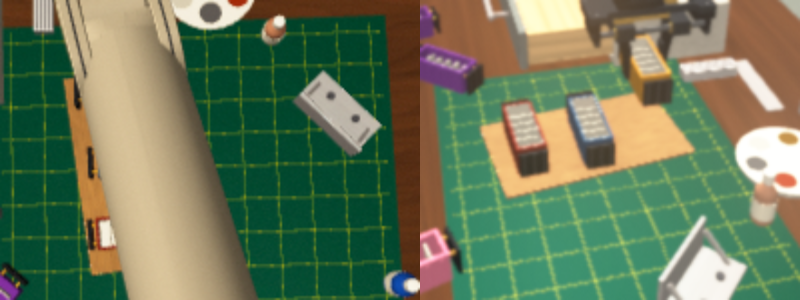

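```bash
python3 -m crank '-0.11 -0.05 0 0 -1;-0.16 -0.08 0 0 -1;-0.17 -0.08 0 0 -1;-0.17 -0.08 0 0 -1;-0.17 -0.08 0 0 -1;-0.17 -0.08 0 0 -1;-0.12 -0.06 0.03 0 -1;-0.07 -0.03 0.03 0 -1;0 0 0 -0.08 -1;0 0 0 -0.08 -1' 50
python3 -m crank '0 0 0 -0.08 -1;0 0 0 -0.08 -1;0 0 0 -0.08 -1;0 0 0 -0.086 -1;0 0 0 0 -1'
python3 go.py .507 -.311 .013 133.2
```

```text
time: 11.95
ee_pos: [0.5039, -0.3117, 0.079]
eef_rot: [0.615, 0.789, 0.0, -0.001]
ft_force: [0.6, 0.2, -1.0]
width: 0.0455
grip_force: 50.0
time: 12.45
ee_pos: [0.5044, -0.3112, 0.0793]
eef_rot: [0.396, 0.918, 0.001, -0.001]
ft_force: [0.9, -1.0, -2.7]
width: 0.0457
grip_force: 5.0
t 12.4 pos [ 0.5044 -0.3112  0.0793] hd 133.39 tilt 0.12 w 0.0457 F [ 0.9 -1.  -2.7] g 5.0 j7 0.91
total units [-0.0084  0.0101  0.3316] rows>= 2 yaw 0.0021 rows>= 1
```

```bash
python3 -m crank '0 0 0 0 -1;0 0 0 0 -1;0 0 0 0 -1;0 0 0 0 -1' 50
python3 - <<'E'
from h import *
d=snap('side')
cv2.imwrite('pics/p3.png',cv2.resize(d['img'][190:310,200:360],None,fx=3.5,fy=3.5))
E
```

```text
time: 12.85
ee_pos: [0.5046, -0.3123, 0.0806]
eef_rot: [0.398, 0.918, -0.0, 0.0]
ft_force: [0.1, 0.0, -1.7]
width: 0.0457
grip_force: 50.0
```

View pics/p3.png

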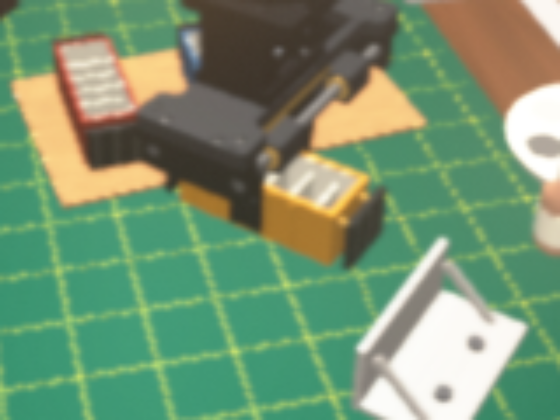

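Run:
```python
from h import *
c=snap('side');s=read_state();p=s['ee_pos'];M=R.from_quat(s['eef_rot']).as_matrix()
f=-M[:2,0]; l=np.array([-f[1],f[0]])
zb=p[2]-.0077
img=cv2.resize(c['img'][190:310,200:360],None,fx=3.5,fy=3.5)
for sgn in(-1,1):
  for e in(-.056,.056):
    for z in(zb,zb+.04):
      q=proj(c,np.r_[p[:2]+f*e+l*sgn*.023,z])[0]
      u=tuple(int(v) for v in ((q+.5-[200,190])*3.5-.5));print(sgn,e,round(z,3),u);cv2.circle(img,u,3,(255,0,255),-1)
cv2.imwrite('pics/p4.png',img)
```

```text
-1 -0.056 0.073 (177, 198)
-1 -0.056 0.113 (176, 149)
-1 0.056 0.073 (327, 263)
-1 0.056 0.113 (330, 213)
1 -0.056 0.073 (215, 162)
1 -0.056 0.113 (216, 114)
1 0.056 0.073 (361, 222)
1 0.056 0.113 (366, 173)
```

View pics/p4.png

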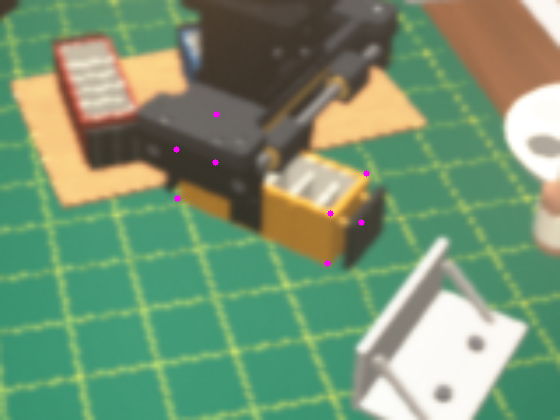

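```bash
python3 go.py .507 -.311 .015 133.2
python3 -m crank '0 0.01 0.1 0 -1;0 0 0.1 0 -1;0 0 0.08 0 -1;0 0 0.04 0 -1;0 0 0 0 -1' 55
python3 go.py .529 -.3345 .015 133.2
```

```text
t 12.9 pos [ 0.5046 -0.3123  0.0806] hd 133.17 tilt 0.01 w 0.0458 F [-0.6  0.4 -2. ] g 50.0 j7 0.91
total units [-0.0035  0.0134  0.3282] rows>= 2 yaw -0.0004 rows>= 1
time: 13.45
ee_pos: [0.5054, -0.3107, 0.0156]
eef_rot: [0.397, 0.918, 0.0, -0.001]
ft_force: [0.5, -0.0, -2.5]
width: 0.0456
grip_force: 55.0
t 13.4 pos [ 0.5054 -0.3107  0.0156] hd 133.19 tilt 0.1 w 0.0456 F [ 0.5 -0.  -2.5] g 55.0 j7 0.86
total units [-0.1675  0.0045  0.0029] rows>= 1 yaw -0.0001 rows>= 1
```

```bash
python3 -m crank '-0.05 0 0 0 -1;-0.05 0 0 0 -1;-0.015 0 0 0 -1;0 0 0 0 -1'
python3 -m crank '-0.015 0 0 0 -1;-0.015 0 0 0 -1;0 0 0 0 -1'
python3 -m crank '-0.015 0 0 0 -1;-0.015 0 0 0 -1;0 0 0 0 -1'
python3 go.py
```

```text
time: 13.85
ee_pos: [0.5223, -0.3283, 0.0169]
eef_rot: [0.397, 0.918, 0.0, 0.0]
ft_force: [-0.5, -0.2, -2.7]
width: 0.0454
grip_force: 55.0
time: 14.15
ee_pos: [0.5249, -0.3311, 0.0163]
eef_rot: [0.397, 0.918, 0.0, -0.002]
ft_force: [-7.1, 5.4, 1.1]
width: 0.0453
grip_force: 55.0
time: 14.45
ee_pos: [0.5275, -0.3338, 0.0158]
eef_rot: [0.397, 0.918, 0.001, -0.004]
ft_force: [-14.1, 11.5, 4.9]
width: 0.0454
grip_force: 55.0
t 14.4 pos [ 0.5275 -0.3338  0.0158] hd 133.27 tilt 0.44 w 0.0454 F [-14.1  11.5   4.9] g 55.0 j7 0.88
```

```bash
python3 -m crank '0 0 0 0 -1;0 0 0 0 -1;0 0 0 0 -1'
python3 -m crank '-0.015 0 0 0 -1;0 0 0 0 -1;0 0 0 0 -1'
python3 -m crank '-0.015 0 0 0 -1;0 0 0 0 -1;0 0 0 0 -1'
python3 go.py
```

```text
time: 14.75
ee_pos: [0.5275, -0.3337, 0.0158]
eef_rot: [0.396, 0.918, 0.001, -0.004]
ft_force: [-12.7, 11.6, 4.9]
width: 0.0455
grip_force: 55.0
time: 15.05
ee_pos: [0.5278, -0.3339, 0.0153]
eef_rot: [0.396, 0.918, 0.001, -0.006]
ft_force: [-23.2, 18.5, 12.9]
width: 0.0455
grip_force: 55.0
time: 15.35
ee_pos: [0.5284, -0.3344, 0.0147]
eef_rot: [0.396, 0.918, 0.001, -0.009]
ft_force: [-29.7, 24.2, 15.1]
width: 0.0453
grip_force: 55.0
t 15.3 pos [ 0.5284 -0.3344  0.0147] hd 133.37 tilt 0.99 w 0.0453 F [-29.7  24.2  15.1] g 55.0 j7 0.89
```

```bash
python3 -m crank '0.02 0 0 0 -1;0.04 0 0 0 -1;0.08 0 0 0 -1;0.08 0 -0.05 0 -1;0 0 -0.1 0.095 -1;0 0 -0.05 0.095 -1;0 0 0 0.095 -1;0 0 0 0.095 -1;0 0 0 0.095 -1;0 0 0 0.095 -1'
python3 go.py
python3 - <<'E'
from h import *
c=snap('top');d=snap('side')
cv2.imwrite('pics/p5.png',np.hstack([cv2.resize(c['img'][150:270,270:390],(400,400)),cv2.resize(d['img'][200:320,200:320],(400,400))]))
E
```

```text
time: 16.35
ee_pos: [0.5045, -0.3093, 0.0572]
eef_rot: [0.757, 0.653, 0.0, 0.001]
ft_force: [0.4, 0.1, -1.6]
width: 0.0455
grip_force: 55.0
t 16.4 pos [ 0.5045 -0.3093  0.0572] hd 81.53 tilt 0.12 w 0.0455 F [ 0.4  0.1 -1.6] g 55.0 j7 0.06
```

View pics/p5.png

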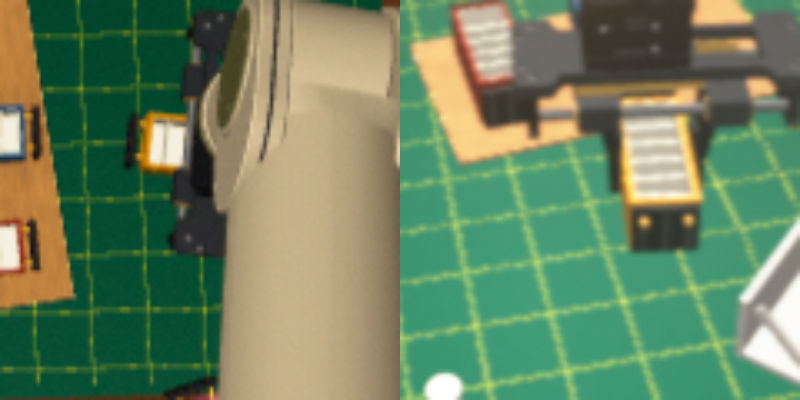

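```bash
python3 -m crank '0 0 0 0.095 -1;0 0 0 0.095 -1;0 0 0 0.095 -1;0 0 0 0.095 -1;0 0 0 0.095 -1;0 0 0 0.095 -1;0 0 0 0.095 -1;0 0 0 0.095 -1;0 0 0 0.095 -1;0 0 0 0.095 -1'
python3 -m crank '0 0 0 0.095 -1;0 0 0 0.095 -1;0 0 0 0.095 -1;0 0 0 0.095 -1;0 0 0 0.095 -1;0 0 0.1 0 -1;0 0 0.1 0 -1;0 0 0 0 -1'
python3 go.py .524 -.3292 .0165 -46.8
```

```text
time: 17.45
ee_pos: [0.5043, -0.309, 0.0568]
eef_rot: [0.999, -0.032, 0.0, 0.0]
ft_force: [-0.6, 0.8, -2.1]
width: 0.0456
grip_force: 55.0
time: 18.25
ee_pos: [0.5025, -0.3079, 0.0142]
eef_rot: [0.92, -0.391, -0.002, -0.0]
ft_force: [-0.8, -0.4, -2.6]
width: 0.0456
grip_force: 55.0
t 18.2 pos [ 0.5025 -0.3079  0.0142] hd -46.09 tilt 0.22 w 0.0456 F [-0.8 -0.4 -2.6] g 55.0 j7 -2.02
total units [ 0.1514 -0.0035 -0.0114] rows>= 1 yaw 0.0079 rows>= 1
```

```bash
python3 -m crank '0.05 -0.003 -0.01 0.008 -1;0.05 0 0 0 -1;0.04 0 0 0 -1;0 0 0 0 -1'
python3 -m crank '0.015 0 0 0 -1;0.015 0 0 0 -1;0.015 0 0 0 -1;0 0 0 0 -1'
python3 -m crank '0.015 0 0 0 -1;0 0 0 0 -1;0 0 0 0 -1'
python3 -m crank '0.015 0 0 0 -1;0 0 0 0 -1;0 0 0 0 -1'
```

```text
time: 18.65
ee_pos: [0.5245, -0.3296, 0.0191]
eef_rot: [0.917, -0.399, 0.0, -0.0]
ft_force: [0.4, -0.3, -1.2]
width: 0.0455
grip_force: 55.0
time: 19.05
ee_pos: [0.5286, -0.3338, 0.018]
eef_rot: [0.917, -0.399, -0.002, -0.0]
ft_force: [-5.5, 5.5, 0.7]
width: 0.0456
grip_force: 55.0
time: 19.35
ee_pos: [0.5294, -0.3348, 0.0173]
eef_rot: [0.917, -0.399, -0.004, -0.001]
ft_force: [-10.1, 9.5, 2.0]
width: 0.0458
grip_force: 55.0
time: 19.65
ee_pos: [0.5296, -0.3353, 0.0167]
eef_rot: [0.917, -0.398, -0.006, -0.001]
ft_force: [-17.9, 16.9, 8.3]
width: 0.0459
grip_force: 55.0
```

```bash
python3 -m crank '0.015 0 0 0 -1;0 0 0 0 -1;0 0 0 0 -1'
python3 -m crank '0.01 0 0 0 -1;0 0 0 0 -1;0 0 0 0 -1'
python3 -m crank '-0.03 0 0 0 -1;-0.06 0 0 0 -1;-0.1 0 0 0 -1;-0.04 0 -0.1 0 -1;0 0 -0.15 -0.05 -1;0 0 -0.15 -0.09 -1;0 0 -0.1 -0.09 -1;0 0 0 -0.09 -1;0 0 0 -0.09 -1;0 0 0 -0.09 -1'
python3 go.py .545 .282 .2 0
python3 - <<'E'
from h import *
d=snap('side')
cv2.imwrite('pics/p6.png',cv2.resize(d['img'][130:280,200:350],(600,600)))
for k,v in wagons(snap('top')).items():print(k,v)
E
```

```text
time: 19.95
ee_pos: [0.53, -0.3357, 0.0162]
eef_rot: [0.917, -0.398, -0.008, -0.002]
ft_force: [-26.2, 22.0, 12.1]
width: 0.0459
grip_force: 55.0
time: 20.25
ee_pos: [0.5303, -0.3361, 0.0158]
eef_rot: [0.917, -0.398, -0.01, -0.002]
ft_force: [-29.8, 26.0, 15.3]
width: 0.0456
grip_force: 55.0
time: 21.25
ee_pos: [0.506, -0.3101, 0.1191]
eef_rot: [1.0, -0.015, 0.0, 0.0]
ft_force: [-0.8, -0.0, -1.0]
width: 0.0459
grip_force: 55.0
t 21.2 pos [ 0.506  -0.3101  0.1191] hd -1.74 tilt 0.07 w 0.0459 F [-0.8 -0.  -1. ] g 55.0 j7 -1.25
total units [ 0.1055 -2.9649 -0.4047] rows>= 12 yaw -0.0193 rows>= 1
b (array([ 0.4249, -0.0936]), np.float32(93.1), array([ 37., 101.]), np.float64(0.52))
c (array([ 0.507 , -0.1059]), np.float32(90.8), array([ 37., 102.]), np.float64(0.39))
```

View pics/p6.png

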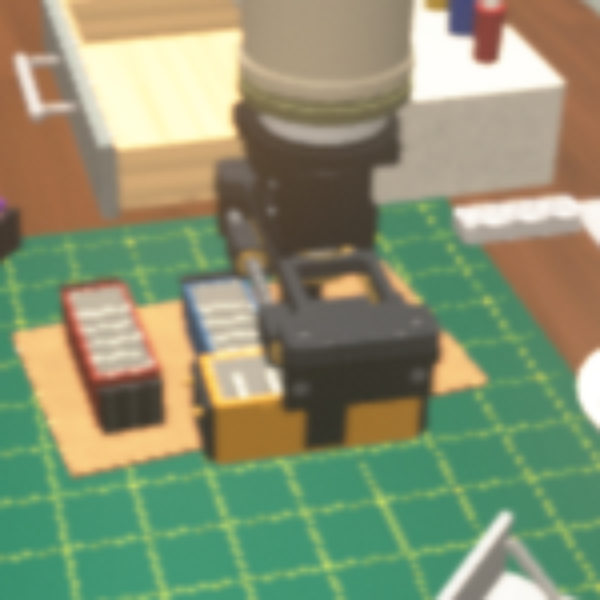

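```bash
python3 go.py .543 .382 .13 0.3
python3 -m crank '0 -0.15 -0.03 -0.02 -1;0.01 -0.23 -0.03 0 -1;0.01 -0.24 0 0 -1;0.01 -0.24 0 0 -1;0.01 -0.24 0 0 -1;0.01 -0.24 0 0 -1;0.02 -0.24 0 0 -1;0.02 -0.24 0 0 -1;0.02 -0.24 0 0 -1;0.02 -0.24 0 0 -1' 55
python3 -m crank '0.02 -0.24 0 0 -1;0.02 -0.24 0 0 -1;0.02 -0.24 0 0 -1;0.02 -0.24 0 0 -1;0 -0.15 0 0 -1;0 -0.05 0 0 -1;0 0 0 0 -1'
python3 go.py .543 .382 .035 0.3
```

```text
t 21.4 pos [ 0.5059 -0.3101  0.1188] hd -1.94 tilt 0.04 w 0.0458 F [ 0.1 -0.3 -1.6] g 55.0 j7 -1.26
total units [ 0.0682 -3.4646 -0.056 ] rows>= 14 yaw -0.0249 rows>= 1
time: 22.35
ee_pos: [0.5351, 0.1518, 0.1309]
eef_rot: [1.0, -0.005, 0.001, 0.0]
ft_force: [0.4, -0.9, -2.0]
width: 0.0455
grip_force: 55.0
time: 23.05
ee_pos: [0.5512, 0.3836, 0.1302]
eef_rot: [1.0, -0.003, -0.0, -0.0]
ft_force: [0.1, -0.2, -1.7]
width: 0.0457
grip_force: 55.0
t 23.1 pos [0.5512 0.3836 0.1302] hd -0.3 tilt 0.04 w 0.0457 F [ 0.1 -0.2 -1.7] g 55.0 j7 -2.49
total units [-0.0409  0.0083  0.476 ] rows>= 2 yaw -0.0066 rows>= 1
```

```bash
python3 -m crank '-0.04 0.01 0.1 0 -1;0 0 0.15 0 -1;0 0 0.1 0 -1;0 0 0.05 0 -1;0 0 0.03 0 -1;0 0 0 0 -1'
python3 go.py .543 .382 .035 0.3
```

```text
time: 23.65
ee_pos: [0.5445, 0.3792, 0.0446]
eef_rot: [1.0, -0.003, 0.0, 0.0]
ft_force: [-0.4, 0.0, -1.9]
width: 0.0455
grip_force: 55.0
t 23.6 pos [0.5445 0.3792 0.0446] hd -0.37 tilt 0.03 w 0.0455 F [-0.4  0.  -1.9] g 55.0 j7 -2.53
total units [-0.0076 -0.014   0.0478] rows>= 1 yaw -0.0074 rows>= 1
```

```bash
python3 -m crank '0 0 0.02 0 -1;0 0 0.02 0 -1;0 0 0 0 -1'
python3 -m crank '0 0 0.01 0 -1;0 0 0.01 0 -1;0 0 0.01 0 -1;0 0 0 0 -1'
python3 go.py . . .031 .
```

```text
time: 23.95
ee_pos: [0.544, 0.3799, 0.0363]
eef_rot: [1.0, -0.002, -0.0, 0.0]
ft_force: [0.4, 0.6, -1.7]
width: 0.0454
grip_force: 55.0
time: 24.35
ee_pos: [0.5447, 0.3802, 0.0315]
eef_rot: [1.0, -0.003, 0.001, -0.0]
ft_force: [0.5, -1.9, 5.8]
width: 0.0455
grip_force: 55.0
t 24.4 pos [0.5447 0.3802 0.0315] hd -0.29 tilt 0.07 w 0.0455 F [ 0.5 -1.9  5.8] g 55.0 j7 -2.53
total units [ 0.     -0.      0.0027] rows>= 1 yaw -0.0 rows>= 0
```

```bash
python3 -m crank '0 0 0 0 0.35;0 0 0 0 0.35;0 0 0 0 0.35;0 0 -0.04 0 0.35;0 0 -0.08 0 0.35;0 0 -0.15 0 0.35;0 0 -0.2 0 0.35;0 0 -0.2 0 0.35;0 0 -0.1 0 0.35;0 0.15 0 -0.09 0.35'
python3 go.py .507 -.1059 .2 90.8
python3 - <<'E'
from h import *
d=snap('side')
for k,v in wagons(snap('top')).items():print(k,v)
cv2.imwrite('pics/s7.png',d['img'])
E
```

```text
time: 25.35
ee_pos: [0.5431, 0.3553, 0.1902]
eef_rot: [0.997, 0.071, 0.003, -0.003]
ft_force: [-0.1, -0.4, -0.3]
width: 0.0591
grip_force: 0.0
t 25.4 pos [0.5431 0.3553 0.1902] hd 8.16 tilt 0.47 w 0.0591 F [-0.1 -0.4 -0.3] g 0.0 j7 -2.3
total units [-0.5061  2.2571 -0.0489] rows>= 10 yaw -0.9183 rows>= 10
b (array([ 0.4249, -0.0935]), np.float32(93.1), array([ 37., 102.]), np.float64(0.53))
c (array([ 0.5073, -0.1057]), np.float32(90.8), array([ 38., 103.]), np.float64(0.38))
```

```bash
python3 -m crank '0 0.1 0 -0.091 0.35;0 0 0 -0.091 0.35;0 0 0 -0.091 0.35;0 0 0 -0.091 0.35;0 0 0 -0.091 0.35;0 0 0 -0.091 0.35;0 0 0 -0.091 0.35;0 0 0 -0.091 0.35;0 0 0 -0.091 0.35;0 0 0 -0.091 0.35'
python3 go.py .507 -.1058 .19 90.8
```

```text
time: 26.45
ee_pos: [0.5466, 0.3305, 0.1856]
eef_rot: [0.707, 0.707, 0.0, 0.0]
ft_force: [0.4, 1.4, 0.4]
width: 0.0585
grip_force: 0.0
t 26.4 pos [0.5466 0.3305 0.1856] hd 90.0 tilt 0.04 w 0.0585 F [0.4 1.4 0.4] g 0.0 j7 -0.93
total units [-2.1815 -0.198  -0.0222] rows>= 9 yaw -0.0089 rows>= 1
```

```bash
python3 -m crank '-0.2 -0.02 0 -0.009 0.35;-0.22 -0.02 0 0 0.35;-0.22 -0.02 0 0 0.35;-0.22 -0.02 0 0 0.35;-0.22 -0.02 0 0 0.35;-0.22 -0.02 0 0 0.35;-0.22 -0.02 0 0 0.35;-0.22 -0.02 0 0 0.35;-0.22 -0.02 0 0 0.35;-0.21 -0.02 0 0 0.35'
python3 go.py .507 -.1058 .1 90.8 . . .012 .
```

```text
time: 27.45
ee_pos: [0.5099, -0.1059, 0.1857]
eef_rot: [0.704, 0.71, -0.0, 0.001]
ft_force: [1.7, -0.4, 0.1]
width: 0.0589
grip_force: 0.0
t 27.4 pos [ 0.5099 -0.1059  0.1857] hd 90.45 tilt 0.09 w 0.0589 F [ 1.7 -0.4  0.1] g 0.0 j7 -0.06
total units [ 0.0008 -0.0145  0.4283] rows>= 2 yaw -0.0039 rows>= 1
total units [0.   0.   0.44] rows>= 2 yaw -0.0 rows>= 0
```

```bash
python3 -m crank '0 -0.014 0.2 -0.004 0.35;0 0 0.2 0 0.35;0 0 0.18 0 0.35;0 0 0.14 0 0.35;0 0 0.08 0 0.35;0 0 0.05 0 0.35;0 0 0.018 0 0.35;0 0 0 0 0.35'
python3 go.py .507 -.1058 .012 .
python3 -m crank '0 0 0 0 -1;0 0 0 0 -1;0 0 0 0 -1;0 0 0 0 -1;0 0 -0.1 0 -1;0 0 -0.15 0 -1;0 0 -0.15 0 -1;0 0 0 0 -1' 55
python3 go.py .505 -.311 .085 133.2
```

```text
time: 28.25
ee_pos: [0.5079, -0.1041, 0.0116]
eef_rot: [0.702, 0.713, 0.0, 0.0]
ft_force: [-0.1, 0.1, -0.4]
width: 0.0586
grip_force: 0.0
t 28.2 pos [ 0.5079 -0.1041  0.0116] hd 90.89 tilt 0.05 w 0.0586 F [-0.1  0.1 -0.4] g 0.0 j7 -0.23
total units [-0.0083 -0.0045 -0.0019] rows>= 1 yaw -0.0 rows>= 0
time: 29.05
ee_pos: [0.5093, -0.1042, 0.0944]
eef_rot: [0.702, 0.713, 0.001, 0.002]
ft_force: [0.0, 0.2, -0.6]
width: 0.0455
grip_force: 55.0
t 29.1 pos [ 0.5093 -0.1042  0.0944] hd 90.89 tilt 0.3 w 0.0455 F [ 0.   0.2 -0.6] g 55.0 j7 -0.14
total units [-1.0333 -0.0377  0.0468] rows>= 5 yaw -0.4701 rows>= 5
```

```bash
python3 -m crank '-0.1 0 0 0 -1;-0.17 -0.01 0 0 -1;-0.17 -0.01 0 0 -1;-0.17 -0.01 0 0 -1;-0.17 -0.01 0 0 -1;-0.16 0 0 0 -1;-0.09 0 0.04 0 -1;0 0 0 -0.09 -1;0 0 0 -0.09 -1;0 0 0 -0.09 -1'
python3 -m crank '0 0 0 -0.09 -1;0 0 0 -0.09 -1;0 0 0 -0.02 -1;0 0 0.12 0 -1;0 0 0.12 0 -1;0 0 0.08 0 -1;0 0 0.02 0 -1;0 0 0 0 -1'
python3 go.py .523 -.3285 .0155 133.2
```

```text
time: 30.05
ee_pos: [0.5023, -0.3091, 0.0817]
eef_rot: [0.533, 0.846, 0.0, -0.001]
ft_force: [0.2, -0.2, -1.7]
width: 0.046
grip_force: 55.0
time: 30.85
ee_pos: [0.5025, -0.3097, 0.0147]
eef_rot: [0.397, 0.918, 0.0, -0.0]
ft_force: [-0.5, -0.6, -1.0]
width: 0.0455
grip_force: 55.0
t 30.9 pos [ 0.5025 -0.3097  0.0147] hd 133.17 tilt 0.05 w 0.0455 F [-0.5 -0.6 -1. ] g 55.0 j7 0.81
total units [-0.1384  0.0104 -0.0042] rows>= 1 yaw -0.0003 rows>= 1
```

```bash
python3 -m crank '-0.05 0.01 -0.01 0 -1;-0.05 0 0 0 -1;-0.035 0 0 0 -1;0 0 0 0 -1'
python3 -m crank '-0.015 0 0 0 -1;-0.015 0 0 0 -1;-0.015 0 0 0 -1;0 0 0 0 -1;0 0 0 0 -1'
python3 -m crank '-0.015 0 0 0 -1;-0.015 0 0 0 -1;0 0 0 0 -1;0 0 0 0 -1'
python3 -m crank '-0.015 0 0 0 -1;0 0 0 0 -1;0 0 0 0 -1'
```

```text
time: 31.25
ee_pos: [0.5233, -0.3291, 0.0173]
eef_rot: [0.397, 0.918, 0.0, 0.0]
ft_force: [-0.1, -0.2, -1.9]
width: 0.0455
grip_force: 55.0
time: 31.75
ee_pos: [0.5272, -0.3334, 0.0163]
eef_rot: [0.397, 0.918, 0.0, -0.002]
ft_force: [-8.5, 7.8, 1.5]
width: 0.0452
grip_force: 55.0
time: 32.15
ee_pos: [0.5277, -0.334, 0.0153]
eef_rot: [0.396, 0.918, 0.001, -0.007]
ft_force: [-26.1, 20.9, 12.6]
width: 0.0455
grip_force: 55.0
time: 32.45
ee_pos: [0.5284, -0.3346, 0.0146]
eef_rot: [0.396, 0.918, 0.001, -0.009]
ft_force: [-32.1, 25.0, 15.0]
width: 0.046
grip_force: 55.0
```

```bash
python3 -m crank '0.02 0 0 0 -1;0.04 0 0 0 -1;0.08 0 0 0 -1;0.08 0 -0.05 0 -1;0 0 -0.1 0.095 -1;0 0 -0.05 0.095 -1;0 0 0 0.095 -1;0 0 0 0.095 -1;0 0 0 0.095 -1;0 0 0 0.095 -1'
python3 -m crank '0 0 0 0.095 -1;0 0 0 0.095 -1;0 0 0 0.095 -1;0 0 0 0.095 -1;0 0 0 0.095 -1;0 0 0 0.095 -1;0 0 0 0.095 -1;0 0 0 0.095 -1;0 0 0 0.095 -1;0 0 0 0.095 -1'
python3 -m crank '0 0 0 0.095 -1;0 0 0 0.095 -1;0 0 0 0.095 -1;0 0 0 0.095 -1;0 0 0 0.095 -1;0 0 0.1 0.008 -1;0 0 0.09 0 -1;0 0 0 0 -1'
python3 go.py .524 -.3292 .0175 -46.8
```

```text
time: 33.45
ee_pos: [0.5053, -0.3101, 0.0576]
eef_rot: [0.757, 0.653, 0.0, 0.001]
ft_force: [-0.3, -0.0, -1.5]
width: 0.0458
grip_force: 55.0
time: 34.45
ee_pos: [0.5053, -0.31, 0.0575]
eef_rot: [0.999, -0.035, 0.001, 0.0]
ft_force: [0.2, 0.4, -2.3]
width: 0.0453
grip_force: 55.0
time: 35.25
ee_pos: [0.5037, -0.3089, 0.0171]
eef_rot: [0.917, -0.399, -0.001, -0.0]
ft_force: [-0.1, 0.7, -1.7]
width: 0.0453
grip_force: 55.0
t 35.2 pos [ 0.5037 -0.3089  0.0171] hd -47.05 tilt 0.15 w 0.0453 F [-0.1  0.7 -1.7] g 55.0 j7 -2.07
total units [ 0.1432 -0.0052 -0.0018] rows>= 1 yaw -0.0028 rows>= 1
```

```bash
python3 -m crank '0.05 -0.005 0 0 -1;0.05 0 0 0 -1;0.04 0 0 0 -1;0 0 0 0 -1'
python3 -m crank '0.015 0 0 0 -1;0.015 0 0 0 -1;0.015 0 0 0 -1;0.015 0 0 0 -1;0 0 0 0 -1;0 0 0 0 -1'
python3 -m crank '0.015 0 0 0 -1;0.01 0 0 0 -1;0 0 0 0 -1;0 0 0 0 -1'
python3 -m crank '0.015 0 0 0 -1;0 0 0 0 -1;0 0 0 0 -1'
```

```text
time: 35.65
ee_pos: [0.5253, -0.3298, 0.0194]
eef_rot: [0.917, -0.399, -0.0, -0.0]
ft_force: [-1.3, 0.8, -0.8]
width: 0.0456
grip_force: 55.0
time: 36.25
ee_pos: [0.5296, -0.335, 0.0177]
eef_rot: [0.917, -0.399, -0.005, -0.001]
ft_force: [-15.6, 13.2, 4.5]
width: 0.0457
grip_force: 55.0
time: 36.65
ee_pos: [0.5304, -0.3356, 0.0167]
eef_rot: [0.917, -0.398, -0.009, -0.002]
ft_force: [-27.9, 24.1, 13.1]
width: 0.0454
grip_force: 55.0
time: 36.95
ee_pos: [0.5311, -0.3364, 0.0161]
eef_rot: [0.917, -0.398, -0.011, -0.002]
ft_force: [-33.4, 28.6, 15.0]
width: 0.0457
grip_force: 55.0
```

```bash
python3 -m crank '-0.03 0 0 0 -1;-0.06 0 0 0 -1;-0.1 0 0 0 -1;-0.04 0 -0.1 0 -1;0 0 -0.15 -0.08 -1;0 0 -0.15 -0.09 -1;0 0 -0.1 -0.09 -1;0 0 -0.03 -0.09 -1;0 0 0 -0.09 -1;0 0 0 -0.085 -1'
python3 go.py .544 .281 .13 0.3
python3 - <<'E'
from h import *
d=snap('side')
cv2.imwrite('pics/p8.png',cv2.resize(d['img'][110:280,190:360],(600,600)))
for k,v in wagons(snap('top')).items():print(k,v)
E
```

```text
time: 37.95
ee_pos: [0.5075, -0.3113, 0.1262]
eef_rot: [1.0, 0.004, 0.001, 0.001]
ft_force: [0.6, -0.3, -1.4]
width: 0.0457
grip_force: 55.0
t 38.0 pos [ 0.5075 -0.3113  0.1262] hd 0.47 tilt 0.14 w 0.0457 F [ 0.6 -0.3 -1.4] g 55.0 j7 -1.25
total units [ 0.2069 -2.9598 -0.0191] rows>= 12 yaw 0.0019 rows>= 1
b (array([ 0.4249, -0.0936]), np.float32(93.1), array([ 37., 101.]), np.float64(0.54))
a (array([0.5425, 0.3869]), np.float32(178.9), array([31., 98.]), np.float64(0.37))
```

View pics/p8.png

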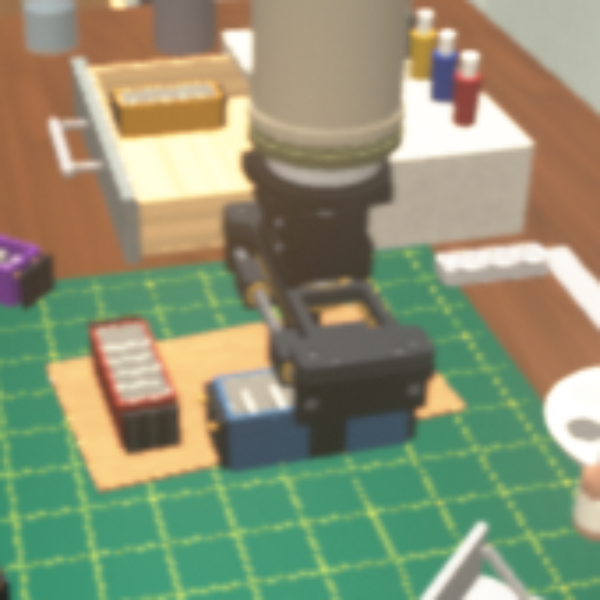

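```bash
python3 -m crank '0.01 -0.15 -0.01 0 -1;0.015 -0.23 -0.01 0 -1;0.015 -0.24 0 0 -1;0.015 -0.24 0 0 -1;0.015 -0.24 0 0 -1;0.015 -0.24 0 0 -1;0.015 -0.24 0 0 -1;0.015 -0.24 0 0 -1;0.015 -0.24 0 0 -1;0.015 -0.24 0 0 -1' 55
python3 -m crank '0.01 -0.24 0 0 -1;0.01 -0.22 0 0 -1;0 -0.15 0 0 -1;0 -0.04 0 0 -1;0 0 0 0 -1'
python3 go.py .544 .281 .038 0.3
```

```text
time: 39.05
ee_pos: [0.5349, 0.1514, 0.1296]
eef_rot: [1.0, -0.001, 0.001, 0.0]
ft_force: [0.8, -0.0, -1.3]
width: 0.0459
grip_force: 55.0
time: 39.55
ee_pos: [0.5378, 0.2811, 0.129]
eef_rot: [1.0, 0.001, 0.0, -0.0]
ft_force: [0.2, -0.1, -2.3]
width: 0.0457
grip_force: 55.0
t 39.5 pos [0.5378 0.2811 0.129 ] hd 0.13 tilt 0.03 w 0.0457 F [ 0.2 -0.1 -2.3] g 55.0 j7 -2.37
total units [3.100e-02 4.000e-04 4.551e-01] rows>= 2 yaw -0.0019 rows>= 1
```

```bash
python3 -m crank '0.03 0 0.1 0 -1;0 0 0.15 0 -1;0 0 0.12 0 -1;0 0 0.06 0 -1;0 0 0.02 0 -1;0 0 0.02 0 -1;0 0 0 0 -1'
python3 -m crank '0 0 0.01 0 -1;0 0 0.01 0 -1;0 0 0 0 -1'
```

```text
time: 40.25
ee_pos: [0.5445, 0.2796, 0.0356]
eef_rot: [1.0, 0.001, 0.0, -0.0]
ft_force: [0.5, -0.1, -1.1]
width: 0.0457
grip_force: 55.0
time: 40.55
ee_pos: [0.544, 0.2797, 0.031]
eef_rot: [1.0, 0.002, 0.0, 0.0]
ft_force: [-0.1, -1.1, -1.5]
width: 0.0453
grip_force: 55.0
```

```bash
python3 -m crank '0 0 0.01 0 -1;0 0 0 0 -1;0 0 0 0 -1'
python3 -m crank '0 0 0.005 0 -1;0 0 0.005 0 -1;0 0 0 0 -1'
```

```text
time: 40.85
ee_pos: [0.5444, 0.28, 0.0297]
eef_rot: [1.0, 0.002, 0.0, -0.0]
ft_force: [-0.6, -1.6, 5.6]
width: 0.0454
grip_force: 55.0
time: 41.15
ee_pos: [0.5455, 0.2799, 0.0289]
eef_rot: [1.0, 0.001, 0.001, -0.0]
ft_force: [0.5, -3.8, 13.8]
width: 0.0456
grip_force: 55.0
```

On the floor; release and fetch wagon_b.

```bash
python3 -m crank '0 0 -0.01 0 -1;0 0 0 0 0.35;0 0 0 0 0.35;0 0 0 0 0.35;0 0 -0.04 0 0.35;0 0 -0.08 0 0.35;0 0 -0.15 0 0.35;0 0 -0.2 0 0.35;0 0 -0.2 0 0.35;0 0 -0.1 0 0.35'
python3 -m crank '0 0 0 -0.094 0.35;0 0 0 -0.094 0.35;0 0 0 -0.094 0.35;0 0 0 -0.094 0.35;0 0 0 -0.094 0.35;0 0 0 -0.094 0.35;0 0 0 -0.094 0.35;0 0 0 -0.094 0.35;0 0 0 -0.094 0.35;0 0 0 -0.094 0.35'
python3 - <<'E'
from h import *
for k,v in wagons(snap('top')).items():print(k,v)
E
python3 go.py .425 -.0936 .19 93.1
```

```text
time: 42.15
ee_pos: [0.5448, 0.281, 0.1883]
eef_rot: [1.0, 0.002, 0.002, -0.001]
ft_force: [-0.6, 0.7, 0.4]
width: 0.0588
grip_force: 0.0
time: 43.15
ee_pos: [0.544, 0.2799, 0.1844]
eef_rot: [0.737, 0.676, 0.0, 0.0]
ft_force: [-0.4, 0.5, -0.7]
width: 0.0588
grip_force: 0.0
b (array([ 0.425 , -0.0935]), np.float32(93.1), array([ 37., 102.]), np.float64(0.52))
t 43.2 pos [0.5441 0.2797 0.1843] hd 85.64 tilt 0.06 w 0.0585 F [-0.5 -0.6  0.1] g 0.0 j7 -0.96
total units [-1.9065 -0.4519 -0.0287] rows>= 8 yaw -0.0829 rows>= 1
```

```bash
python3 -m crank '-0.15 -0.04 0 0 0.35;-0.2 -0.05 0 0 0.35;-0.2 -0.05 0 0 0.35;-0.2 -0.05 0 0 0.35;-0.2 -0.05 0 0 0.35;-0.2 -0.05 0 0 0.35;-0.2 -0.05 0 0 0.35;-0.2 -0.04 0 0 0.35;-0.2 -0.04 0 0 0.35;-0.15 -0.03 0 -0.083 0.35'
python3 go.py .425 -.0936 .19 93.1
python3 -m crank '0 0 0.2 0 0.4;0 0 0.15 0 0.4;0 0 0 0 0.4'
python3 go.py .425 -.0936 .012 93.1
```

```text
time: 44.2
ee_pos: [0.419, -0.0929, 0.184]
eef_rot: [0.695, 0.719, -0.001, 0.001]
ft_force: [1.2, -0.3, -0.4]
width: 0.0589
grip_force: 0.0
t 44.2 pos [ 0.419  -0.0929  0.184 ] hd 91.99 tilt 0.18 w 0.0589 F [ 1.2 -0.3 -0.4] g 0.0 j7 0.23
total units [-0.0046  0.0297 -0.0301] rows>= 1 yaw -0.0124 rows>= 1
time: 44.5
ee_pos: [0.4177, -0.0898, 0.1109]
eef_rot: [0.694, 0.72, -0.001, -0.002]
ft_force: [-0.3, -0.3, 0.4]
width: 0.0616
grip_force: 0.0
t 44.5 pos [ 0.4177 -0.0898  0.1109] hd 92.12 tilt 0.27 w 0.0616 F [-0.3 -0.3  0.4] g 0.0 j7 0.07
total units [-0.0203  0.0357  0.4946] rows>= 2 yaw -0.0109 rows>= 1
```

```bash
python3 -m crank '-0.02 0.036 0 -0.01 0.4;0 0 0.18 0 0.4;0 0 0.14 0 0.4;0 0 0.1 0 0.4;0 0 0.05 0 0.4;0 0 0.025 0 0.4;0 0 0 0 0.4'
python3 go.py .425 -.0936 .012 93.1
```

```text
time: 45.2
ee_pos: [0.4277, -0.0944, 0.0149]
eef_rot: [0.688, 0.726, 0.0, 0.001]
ft_force: [0.0, 0.7, -0.1]
width: 0.0607
grip_force: 0.0
t 45.2 pos [ 0.4277 -0.0944  0.0149] hd 93.12 tilt 0.06 w 0.0607 F [ 0.   0.7 -0.1] g 0.0 j7 -0.15
total units [ 0.0045 -0.0135  0.0144] rows>= 1 yaw 0.0002 rows>= 1
```

```bash
python3 -m crank '0 -0.01 0.015 0 0.4;0 0 0 0 0.4;0 0 0 0 -1;0 0 0 0 -1;0 0 0 0 -1;0 0 0 0 -1;0 0 -0.1 0 -1;0 0 -0.15 0 -1;0 0 -0.15 0 -1;0 0 0 0 -1' 55
python3 go.py .505 -.311 .085 133.2
```

```text
time: 46.2
ee_pos: [0.427, -0.0946, 0.0937]
eef_rot: [0.687, 0.726, 0.0, 0.002]
ft_force: [1.0, 0.4, -1.9]
width: 0.0455
grip_force: 55.0
t 46.2 pos [ 0.427  -0.0946  0.0937] hd 93.15 tilt 0.27 w 0.0455 F [ 1.   0.4 -1.9] g 55.0 j7 0.02
total units [-1.102   0.3301  0.0433] rows>= 5 yaw -0.445 rows>= 5
```

```bash
python3 -m crank '-0.1 0.03 0 0 -1;-0.18 0.05 0 0 -1;-0.18 0.05 0 0 -1;-0.18 0.06 0 0 -1;-0.18 0.06 0 0 -1;-0.18 0.05 0 0 -1;-0.1 0.03 0.04 0 -1;0 0 0 -0.09 -1;0 0 0 -0.09 -1;0 0 0 -0.09 -1'
python3 -m crank '0 0 0 -0.09 -1;0 0 0 -0.085 -1;0 0 0.12 0 -1;0 0 0.12 0 -1;0 0 0.08 0 -1;0 0 0 0 -1;0 0 0 0 -1'
python3 go.py .523 -.3285 .0165 133.2
```

```text
time: 47.2
ee_pos: [0.5025, -0.31, 0.0812]
eef_rot: [0.517, 0.856, 0.0, -0.001]
ft_force: [-0.5, 0.9, -2.8]
width: 0.0458
grip_force: 55.0
time: 47.9
ee_pos: [0.5032, -0.31, 0.019]
eef_rot: [0.397, 0.918, 0.0, -0.0]
ft_force: [-0.1, 0.1, -2.5]
width: 0.0452
grip_force: 55.0
t 47.9 pos [ 0.5032 -0.31    0.019 ] hd 133.22 tilt 0.03 w 0.0452 F [-0.1  0.1 -2.5] g 55.0 j7 0.78
total units [-0.135   0.0088  0.0123] rows>= 1 yaw 0.0002 rows>= 1
```

```bash
python3 -m crank '-0.05 0.01 0 0 -1;-0.05 0 0 0 -1;-0.035 0 0 0 -1;0 0 0 0 -1'
python3 -m crank '-0.015 0 0 0 -1;-0.015 0 0 0 -1;-0.015 0 0 0 -1;0 0 0 0 -1;0 0 0 0 -1'
python3 -m crank '-0.015 0 0 0 -1;-0.015 0 0 0 -1;0 0 0 0 -1;0 0 0 0 -1'
python3 -m crank '-0.015 0 0 0 -1;0 0 0 0 -1;0 0 0 0 -1'
```

```text
time: 48.3
ee_pos: [0.5238, -0.3295, 0.0192]
eef_rot: [0.398, 0.918, 0.0, 0.0]
ft_force: [0.1, -0.0, -2.4]
width: 0.0455
grip_force: 55.0
time: 48.8
ee_pos: [0.5281, -0.3337, 0.0186]
eef_rot: [0.397, 0.918, 0.0, -0.002]
ft_force: [-5.9, 5.6, 0.7]
width: 0.0456
grip_force: 55.0
time: 49.2
ee_pos: [0.5294, -0.3349, 0.0179]
eef_rot: [0.396, 0.918, 0.001, -0.006]
ft_force: [-20.5, 16.4, 12.0]
width: 0.0452
grip_force: 55.0
time: 49.5
ee_pos: [0.53, -0.3354, 0.0172]
eef_rot: [0.396, 0.918, 0.001, -0.008]
ft_force: [-28.1, 22.5, 13.9]
width: 0.0463
grip_force: 55.0
```

```bash
python3 -m crank '-0.01 0 0 0 -1;0 0 0 0 -1;0 0 0 0 -1'
python3 -m crank '0.02 0 0 0 -1;0.04 0 0 0 -1;0.08 0 0 0 -1;0.09 0 -0.05 0 -1;0 0 -0.1 0.095 -1;0 0 -0.05 0.095 -1;0 0 0 0.095 -1;0 0 0 0.095 -1;0 0 0 0.095 -1;0 0 0 0.095 -1'
python3 -m crank '0 0 0 0.095 -1;0 0 0 0.095 -1;0 0 0 0.095 -1;0 0 0 0.095 -1;0 0 0 0.095 -1;0 0 0 0.095 -1;0 0 0 0.095 -1;0 0 0 0.095 -1;0 0 0 0.095 -1;0 0 0 0.095 -1'
python3 -m crank '0 0 0 0.095 -1;0 0 0 0.095 -1;0 0 0 0.095 -1;0 0 0 0.095 -1;0 0 0 0.095 -1;0 0 0.1 0.008 -1;0 0 0.09 0 -1;0 0 0 0 -1'
python3 go.py .524 -.3292 .0185 -46.8
```

```text
time: 49.8
ee_pos: [0.5304, -0.3359, 0.0167]
eef_rot: [0.395, 0.919, 0.001, -0.009]
ft_force: [-30.7, 25.1, 14.8]
width: 0.0456
grip_force: 55.0
time: 50.8
ee_pos: [0.5054, -0.3099, 0.0593]
eef_rot: [0.757, 0.653, 0.0, 0.001]
ft_force: [0.5, 0.1, -2.5]
width: 0.0454
grip_force: 55.0
time: 51.8
ee_pos: [0.5055, -0.3097, 0.0593]
eef_rot: [0.999, -0.034, 0.0, 0.0]
ft_force: [0.4, 0.2, -2.4]
width: 0.0456
grip_force: 55.0
time: 52.6
ee_pos: [0.5039, -0.3088, 0.0189]
eef_rot: [0.917, -0.399, -0.002, -0.0]
ft_force: [-0.1, 0.8, -2.1]
width: 0.0451
grip_force: 55.0
t 52.6 pos [ 0.5039 -0.3088  0.0189] hd -47.04 tilt 0.19 w 0.0451 F [-0.1  0.8 -2.1] g 55.0 j7 -2.1
total units [ 0.1434 -0.0041  0.0022] rows>= 1 yaw -0.0027 rows>= 1
```

```bash
python3 -m crank '0.05 -0.005 0 0 -1;0.05 0 0 0 -1;0.03 0 0 0 -1;0 0 0 0 -1'
python3 -m crank '0.015 0 0 0 -1;0.015 0 0 0 -1;0.015 0 0 0 -1;0.015 0 0 0 -1;0 0 0 0 -1;0 0 0 0 -1'
python3 -m crank '0.015 0 0 0 -1;0.01 0 0 0 -1;0 0 0 0 -1;0 0 0 0 -1'
python3 -m crank '0.015 0 0 0 -1;0 0 0 0 -1;0 0 0 0 -1'
```

```text
time: 53.0
ee_pos: [0.5244, -0.3284, 0.0214]
eef_rot: [0.917, -0.399, 0.0, -0.0]
ft_force: [-0.2, 1.2, -0.7]
width: 0.0456
grip_force: 55.0
time: 53.6
ee_pos: [0.5283, -0.3333, 0.0196]
eef_rot: [0.917, -0.399, -0.005, -0.001]
ft_force: [-16.7, 14.6, 6.4]
width: 0.0457
grip_force: 55.0
time: 54.0
ee_pos: [0.5291, -0.334, 0.0186]
eef_rot: [0.917, -0.398, -0.009, -0.002]
ft_force: [-28.5, 25.5, 12.9]
width: 0.0457
grip_force: 55.0
time: 54.3
ee_pos: [0.5299, -0.3348, 0.0179]
eef_rot: [0.917, -0.398, -0.011, -0.002]
ft_force: [-33.3, 28.6, 14.6]
width: 0.0454
grip_force: 55.0
```

```bash
python3 -m crank '-0.03 0 0 0 -1;-0.06 0 0 0 -1;-0.1 0 0 0 -1;-0.04 0 -0.1 0 -1;0 0 -0.15 -0.08 -1;0 0 -0.15 -0.09 -1;0 0 -0.1 -0.09 -1;0 0 -0.03 -0.09 -1;0 0 0 -0.09 -1;0 0 0 -0.085 -1'
python3 go.py .544 .181 .13 0.3
python3 -m crank '0.015 -0.15 -0.01 0 -1;0.015 -0.23 0 0 -1;0.02 -0.24 0 0 -1;0.02 -0.24 0 0 -1;0.02 -0.24 0 0 -1;0.02 -0.24 0 0 -1;0.02 -0.24 0 0 -1;0.02 -0.24 0 0 -1;0.02 -0.24 0 0 -1;0.02 -0.24 0 0 -1'
python3 -m crank '0 -0.12 0 0 -1;0 -0.04 0 0 -1;0 0 0 0 -1'
python3 go.py .544 .181 .038 0.3
```

```text
time: 55.3
ee_pos: [0.5065, -0.3097, 0.128]
eef_rot: [1.0, 0.004, 0.001, 0.001]
ft_force: [0.8, 0.5, -2.1]
width: 0.0457
grip_force: 55.0
t 55.3 pos [ 0.5065 -0.3097  0.128 ] hd 0.48 tilt 0.12 w 0.0457 F [ 0.8  0.5 -2.1] g 55.0 j7 -1.27
total units [ 0.2081 -2.4521 -0.0099] rows>= 10 yaw 0.002 rows>= 1
time: 56.3
ee_pos: [0.5434, 0.1527, 0.1298]
eef_rot: [1.0, 0.001, 0.001, 0.0]
ft_force: [1.2, -0.1, -2.1]
width: 0.0457
grip_force: 55.0
time: 56.6
ee_pos: [0.5427, 0.1841, 0.1293]
eef_rot: [1.0, 0.002, 0.0, -0.0]
ft_force: [0.4, -0.9, -2.4]
width: 0.0454
grip_force: 55.0
t 56.6 pos [0.5427 0.1841 0.1293] hd 0.28 tilt 0.05 w 0.0454 F [ 0.4 -0.9 -2.4] g 55.0 j7 -2.21
total units [0.0066 0.0157 0.4565] rows>= 2 yaw -0.0002 rows>= 1
```

```bash
python3 -m crank '0.007 0.008 0.1 0 -1;0 0 0.15 0 -1;0 0 0.12 0 -1;0 0 0.06 0 -1;0 0 0.02 0 -1;0 0 0.02 0 -1;0 0 0 0 -1'
python3 -m crank '0 0 0.01 0 -1;0 0 0.01 0 -1;0 0 0 0 -1'
python3 -m crank '0 0 0.008 0 -1;0 0 0 0 -1;0 0 0 0 -1'
```

```text
time: 57.3
ee_pos: [0.5444, 0.1813, 0.0355]
eef_rot: [1.0, 0.001, 0.001, -0.0]
ft_force: [-0.2, 0.5, -2.3]
width: 0.0456
grip_force: 55.0
time: 57.6
ee_pos: [0.5439, 0.1815, 0.031]
eef_rot: [1.0, 0.002, 0.0, 0.0]
ft_force: [0.9, -0.0, -1.7]
width: 0.0456
grip_force: 55.0
time: 57.9
ee_pos: [0.5441, 0.1816, 0.0298]
eef_rot: [1.0, 0.002, 0.0, 0.0]
ft_force: [0.1, -0.1, 3.4]
width: 0.0456
grip_force: 55.0
```

```bash
python3 -m crank '0 0 0.003 0 -1;0 0 0 0 0.35;0 0 0 0 0.35;0 0 0 0 0.35;0 0 -0.04 0 0.35;0 0 -0.08 0 0.35;0 0 -0.15 0 0.35;0 0 -0.2 0 0.35;0 0 -0.2 0 0.35;0 0 -0.1 0 0.35'
python3 -m crank '-0.03 0.2 0 -0.05 0.35;-0.03 0.24 0 0 0.35;-0.03 0.24 0 0 0.35;-0.03 0.24 0 0 0.35;-0.03 0.24 0 0 0.35;-0.03 0.24 0 0 0.35;-0.03 0.24 0 0 0.35;-0.03 0.24 0 0 0.35;0 0.1 0 0 0.35;0 0 0 0 0.35'
python3 - <<'E'
from h import *
c=snap('top');d=snap('side')
cv2.imwrite('pics/p9.png',np.vstack([cv2.resize(c['img'][150:240,60:195],(540,300),interpolation=cv2.INTER_CUBIC)[:, :],cv2.resize(d['img'][105:195,235:370],(540,300),interpolation=cv2.INTER_CUBIC)]))
for k,v in wagons(c,.062).items():print(k,v)
E
```

```text
time: 58.9
ee_pos: [0.5448, 0.1826, 0.1879]
eef_rot: [1.0, 0.002, 0.003, -0.001]
ft_force: [-0.3, 0.6, 1.2]
width: 0.0588
grip_force: 0.0
time: 59.9
ee_pos: [0.5246, -0.2203, 0.1835]
eef_rot: [0.999, 0.038, 0.0, 0.0]
ft_force: [-0.8, 0.8, -0.6]
width: 0.0588
grip_force: 0.0
c (array([0.5382, 0.2792]), np.float32(0.3), array([32., 99.]), np.float64(0.39))
b (array([0.5399, 0.1809]), np.float32(179.8), array([32., 96.]), np.float64(0.46))
```

View pics/p9.png

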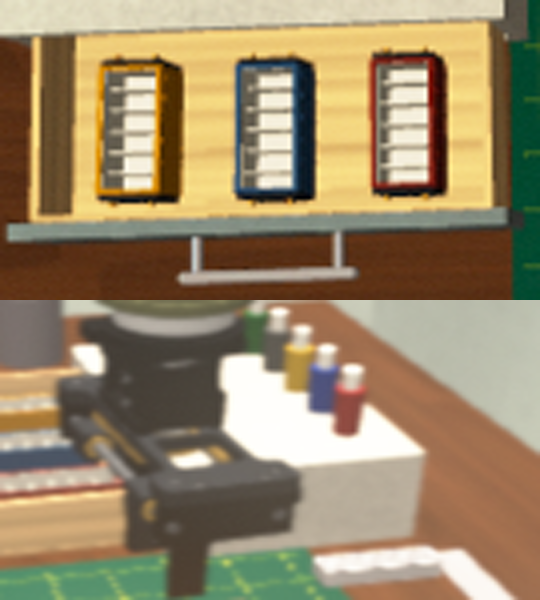

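```bash
python3 -m crank '0 0 0 -0.095 -0.4;0 0 0 -0.095 -0.4;0 0 0 -0.095 -0.4;0 0 0 -0.095 -0.4;0 0 0 -0.095 -0.4;0 0 0 -0.095 -0.4;0 0 0 -0.095 -0.4;0 0 0 -0.095 -0.4;0 0 0 -0.095 -0.4;0 0 0 -0.095 -0.4' 20
python3 - <<'E'
from h import *
c=snap('top')
q=np.array([[180,278],[355,272]])/[4,300/90]+[60,150]-.4
print(plane(c,q,.057).round(4))
E
python3 go.py .412 .281 .18 90.7
```

```text
time: 61.0
ee_pos: [0.5257, -0.2142, 0.1836]
eef_rot: [0.703, 0.712, 0.0, 0.0]
ft_force: [-0.5, -0.8, -0.0]
width: 0.0262
grip_force: 0.0
[[0.4138 0.3433 0.057 ]
 [0.4154 0.2174 0.057 ]]
t 61.0 pos [ 0.5257 -0.2143  0.1835] hd 91.26 tilt 0.03 w 0.0261 F [-0.2  0.   0.8] g 0.0 j7 0.11
total units [ 2.4886 -0.5137  0.0174] rows>= 11 yaw 0.0062 rows>= 1
```

```bash
python3 -m crank '0.15 -0.03 0 0.006 -0.4;0.22 -0.045 0 0 -0.4;0.22 -0.045 0 0 -0.4;0.22 -0.045 0 0 -0.4;0.22 -0.045 0 0 -0.4;0.22 -0.045 0 0 -0.4;0.22 -0.045 0 0 -0.4;0.22 -0.045 0 0 -0.4;0.22 -0.045 0 0 -0.4;0.22 -0.045 0 0 -0.4'
python3 -m crank '0.22 -0.045 0 0 -0.4;0.12 -0.025 0 0 -0.4;0 0 0 0 -0.4;0 0 0 0 -0.4'
python3 go.py .4145 .281 .1 90.7 . . .044 .
```

```text
time: 62.05
ee_pos: [0.439, 0.2127, 0.1833]
eef_rot: [0.71, 0.704, 0.0, 0.001]
ft_force: [1.3, 0.8, -0.0]
width: 0.0261
grip_force: 0.0
time: 62.45
ee_pos: [0.4258, 0.2791, 0.1829]
eef_rot: [0.709, 0.705, -0.0, 0.0]
ft_force: [0.7, 0.7, 0.5]
width: 0.026
grip_force: 0.0
t 62.5 pos [0.4258 0.2791 0.1829] hd 89.72 tilt 0.01 w 0.026 F [0.7 0.7 0.5] g 0.0 j7 -0.9
total units [ 0.0092 -0.0565  0.4147] rows>= 2 yaw -0.0108 rows>= 1
total units [0.   0.   0.28] rows>= 2 yaw -0.0 rows>= 0
```

```bash
python3 -m crank '0 -0.056 0 -0.01 -0.4;0 0 0.15 0 -0.4;0 0 0.15 0 -0.4;0 0 0.1 0 -0.4;0 0 0 0 -0.4'
python3 go.py .4145 .281 .044 90.7
```

```text
time: 62.95
ee_pos: [0.4143, 0.2757, 0.1008]
eef_rot: [0.704, 0.71, -0.002, -0.0]
ft_force: [-0.5, -0.4, 0.4]
width: 0.0261
grip_force: 0.0
t 63.0 pos [0.4143 0.2757 0.1008] hd 90.45 tilt 0.23 w 0.0261 F [-0.5 -0.4  0.4] g 0.0 j7 -0.96
total units [0.0262 0.0014 0.2838] rows>= 2 yaw -0.0027 rows>= 1
```

```bash
python3 -m crank '0.02 0 0.1 0 -0.4;0 0 0.08 0 -0.4;0 0 0.06 0 -0.4;0 0 0.04 0 -0.4;0 0 0 0 -0.4;0 0 0 0 -1;0 0 0 0 -1;0 0 0 0 -1;0 0 0 0 -1'
python3 go.py .573 .281 . .
```

```text
time: 63.85
ee_pos: [0.4159, 0.2821, 0.0472]
eef_rot: [0.704, 0.71, 0.0, 0.0]
ft_force: [-1.2, -0.8, 2.8]
width: 0.0104
grip_force: 20.0
t 63.9 pos [0.4159 0.2821 0.0472] hd 90.54 tilt 0.04 w 0.0104 F [-1.2 -0.8  2.8] g 20.0 j7 -1.04
total units [-0.0131  0.7853 -0.    ] rows>= 4 yaw -0.0 rows>= 0
```

```bash
python3 -m crank '0 0.01 0 0 -1;0 0.02 0 0 -1;0 0.04 0 0 -1;0 0.05 0 0 -1;0 0.05 0 0 -1;0 0.05 0 0 -1;0 0.05 0 0 -1;0 0.05 0 0 -1;0 0.05 0 0 -1;0 0.05 0 0 -1'
python3 -m crank '0 0.05 0 0 -1;0 0.05 0 0 -1;0 0.05 0 0 -1;0 0.05 0 0 -1;0 0.04 0 0 -1;0 0.03 0 0 -1;0 0.02 0 0 -1;0 0.01 0 0 -1;0 0 0 0 -1'
python3 go.py .573 . . .
```

```text
time: 64.85
ee_pos: [0.5005, 0.2829, 0.0472]
eef_rot: [0.704, 0.71, 0.0, 0.0]
ft_force: [-1.4, -0.4, 5.7]
width: 0.0102
grip_force: 20.0
time: 65.75
ee_pos: [0.5607, 0.2835, 0.0472]
eef_rot: [0.704, 0.71, 0.001, 0.0]
ft_force: [1.3, 0.9, 4.9]
width: 0.0099
grip_force: 20.0
t 65.8 pos [0.5607 0.2835 0.0472] hd 90.51 tilt 0.09 w 0.0099 F [1.3 0.9 4.9] g 20.0 j7 -0.92
total units [-0.0005  0.0613 -0.    ] rows>= 1 yaw -0.0 rows>= 0
```

```bash
python3 -m crank '0 0.015 0 0 -1;0 0.015 0 0 -1;0 0.015 0 0 -1;0 0.01 0 0 -1;0 0 0 0 -1'
python3 -m crank '0 0.01 0 0 -1;0 0.01 0 0 -1;0 0.01 0 0 -1;0 0 0 0 -1'
python3 -m crank '0 0.01 0 0 -1;0 0.01 0 0 -1;0 0 0 0 -1'
```

```text
time: 66.25
ee_pos: [0.5715, 0.2836, 0.0472]
eef_rot: [0.704, 0.71, 0.001, 0.0]
ft_force: [0.3, -0.1, 4.2]
width: 0.0099
grip_force: 20.0
time: 66.65
ee_pos: [0.5735, 0.2837, 0.047]
eef_rot: [0.703, 0.711, -0.003, -0.001]
ft_force: [-16.0, -5.3, 17.6]
width: 0.0104
grip_force: 20.0
time: 66.95
ee_pos: [0.5736, 0.284, 0.0466]
eef_rot: [0.702, 0.712, -0.006, -0.003]
ft_force: [-31.5, -9.5, 25.1]
width: 0.0101
grip_force: 20.0
```

```bash
python3 -m crank '0 -0.01 0 0 -1;0 -0.01 0 0 -1;0 0 0 0 -1'
python3 -m crank '0 0 0 0 -0.45;0 0 0 0 -0.45;0 0 0 0 -0.45;0 0 -0.04 0 -0.45;0 0 -0.08 0 -0.45;0 0 -0.15 0 -0.45;0 0 -0.2 0 -0.45;0 0 -0.2 0 -0.45;-0.2 -0.1 0 0 -0.45;-0.2 -0.1 0 0 -0.45'
python3 -m crank '-0.22 -0.05 0 0 -0.45;-0.22 0 0 0 -0.45;-0.22 0 0 0 -0.45;-0.22 0 0 0 -0.45;-0.22 0 0 0 -0.45;-0.22 0 0 0 -0.45;-0.22 0 0 0 -0.45;-0.22 0 0 0 -0.45;0 0 0 0 -0.45;0 0 0 0 -0.45'
python3 - <<'E'
from h import *
c=snap('top')
cv2.imwrite('pics/p10.png',cv2.resize(c['img'][70:270,50:350],(800,533),interpolation=cv2.INTER_CUBIC))
E
```

```text
time: 67.25
ee_pos: [0.5736, 0.284, 0.0468]
eef_rot: [0.703, 0.711, -0.002, -0.001]
ft_force: [-14.5, -3.3, 12.8]
width: 0.0102
grip_force: 20.0
time: 68.25
ee_pos: [0.5373, 0.2043, 0.1832]
eef_rot: [0.703, 0.711, 0.002, 0.001]
ft_force: [0.5, -0.7, -0.9]
width: 0.0239
grip_force: 0.0
time: 69.25
ee_pos: [0.5309, -0.1496, 0.1817]
eef_rot: [0.704, 0.71, 0.0, 0.0]
ft_force: [-0.6, 0.6, 0.6]
width: 0.0239
grip_force: 0.0
```

View pics/p10.png

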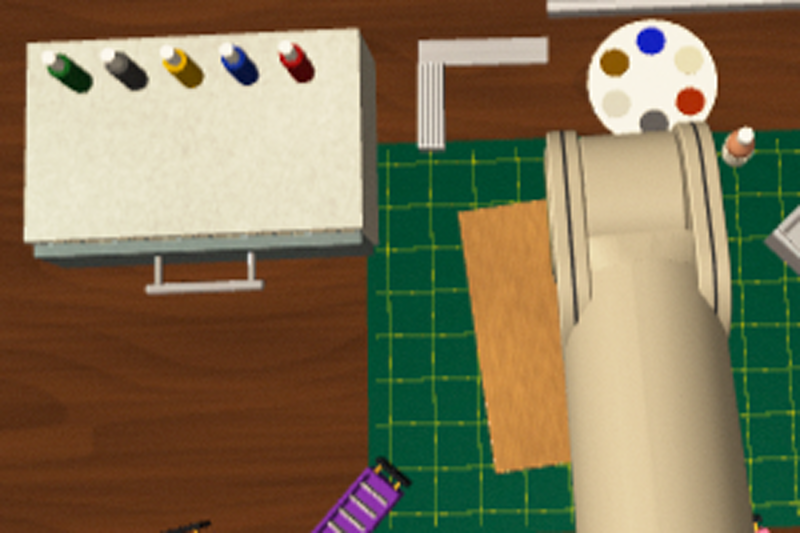

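The drawer is flush and shut, with no yellow gap left at its front, and the bottles and square have not moved. Handing in.

```bash
python3 -c "
from bench import workorder
print(workorder.close_job())"
```

```text
the job is handed in; nothing more can be done
None
```

The job is handed in at about 69 s of robot time: all three wagons had both end plates pressed home on the bracket and stand upright in the drawer, which is shut. I have no verdict, as the hand-in returned none. The plates were checked only by press force and camera.

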